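# Mount the bench magnifier in its sloping bracket with a U-bolt

### The job

Set up the bench magnifier: first lift the tall specimen jar that stands behind the sloping bracket, where the lens has to go, and stand it upright in the white tray. Then lay the magnifier's post in the bracket's two vee blocks, heel against the stop and lens at the high end, and fit the larger U-bolt from the wooden block over the post with both legs through the two holes, pushed fully home onto the post. Keep the tall jar upright all the way, and leave the wide jar, the sample box and the small U-bolt where they are.

Things in the scene. Friction and masses are not known exactly. Their poses are not given: they have to be found in the camera images.
- saddle: Sloping top of the grey steel bracket fixed to the bench. Origin: where the centre of the magnifier's heel (bare end) belongs, 50 mm above the bench, on the face of a heel stop 30 mm wide that reaches to z = 4 mm. x: axis of the mounted post, rising 30 degrees, away from the robot; y: level; z: square to the sloping plate, so 30 degrees from vertical, leaning to the robot. The U-bolt goes in along -z.
- saddle_holes (a point): Midway between the mouths of the plate's two holes; axes as saddle, at x = 57, y = 0, z = -30 mm in it. Hole centres at y = +22.5 and -22.5 mm, 12 mm diameter, chamfered, right through the 10 mm plate (80 mm wide, 125 mm along x), open room below. With the U-bolt home the middle of its bend's bar is 48.5 mm from here along +z.
- saddle_vee (a point): Point on the mounted post's axis over the middle of the upper of two aluminium vee blocks, at x = 100 mm in saddle, same axes; the lower block is at x = 15 mm. Each is a 90 degree vee, 20 mm along x, 34 mm wide, its top 7 mm below the axis; a 28 mm post settles in them on the axis. Between (65 mm gap) and beside them is room for fingers, down to the plate 30 mm below the axis.
- jar_center (a point): Tall narrow glass specimen jar with a white lid, 150 mm high, body 58 mm diameter and straight up to 116 mm, then a shoulder and a 52 mm lid, 0.26 to 0.5 kg; its centre, 75 mm above its underside, z up. It stands on the bench just beyond the bracket's high end, under the place of the lens.
- tray_in (a point): White sorting tray fixed on the bench, outside 300 mm along its x, 200 mm along its y, walls 5 mm thick and 22 mm high; this is the centre of its inner floor, 5 mm above the bench. The tall jar may stand anywhere free on the floor; the wide jar stands in the half at positive x.
- magnifier_grip (a point): Bench magnifier lying on the bench: steel post 28 mm diameter, 120 mm long, with a round white lens head (80 mm diameter, 28 mm thick) on one end, 200 mm in all, 0.29 to 0.45 kg, balancing about 15 mm from here towards the lens. Point on the post's axis 70 mm from the heel (bare end), 14 mm above the bench. x: along the post to the lens; z: square to the lens, up as it lies.
- magnifier_heel (a point): Centre of the magnifier post's bare end face, at x = -70 mm from magnifier_grip; same axes.
- magnifier_lens (a point): Centre of the magnifier's lens, at x = +90 mm from magnifier_grip; same axes.
- ubolt_crown (a point): The larger steel U-bolt: 9 mm round bar, 85 mm high, 54 mm wide outside, 36 mm inside, 0.1 kg, standing legs down in the wooden block. This is the middle of the bar at the top of the bend, 80.5 mm above the leg ends, 4.5 mm below the top. z: from legs to bend; y: from leg to leg (legs at y = +22.5 and -22.5 mm); x: square to the U. Home on the post it touches the post's upper side.
- block: Fixed wooden hardware block, 110 mm (x) by 84 mm (y) by 32 mm high, origin under its centre; the larger U-bolt stands in two vertical holes at x = +28 mm (25 mm deep, 12 mm diameter, so it stands 60 mm out), the smaller at x = -28 mm.
- ubolt_small_crown (a point): A bystander: the smaller U-bolt, 8 mm bar, 60 mm high, 40 mm wide, standing 35 mm out of the wooden block; centre of the bar at the top of its bend.
- jar_wide_center (a point): A bystander: wide greenish glass jar, 84 mm diameter, 105 mm high, with a metal lid, standing in the tray; its centre, 52.5 mm above its underside.
- sample_box: A bystander: clear flat sample box 70 x 55 x 22 mm on the bench; origin under its centre.
There are look-alikes about, which are no part of the job. Leave any pink or red look-alike of the part that bears magnifier_grip alone. Leave any purple look-alike of the part that bears ubolt_crown alone.

How it is judged (in metres and radians):
On the way, in this order (a step that is already met when the one before it is completed fails the run):
1. the tall jar stands upright in the tray (x of jar_center in the frame of tray_in between -0.145 and 0.145 m and y of jar_center in the frame of tray_in between -0.095 and 0.095 m and z of jar_center in the frame of tray_in between 0.068 and 0.08 m and angle between jar_center's own z axis and vertical below 0.087 rad), for 0.2 s.
2. the magnifier's post lies in both vee blocks, heel at the stop, lens at the high end (x of magnifier_heel in the frame of saddle between -0.004 and 0.008 m and y of magnifier_heel in the frame of saddle between -0.004 and 0.004 m and z of magnifier_heel in the frame of saddle between -0.004 and 0.004 m and x of magnifier_lens in the frame of saddle between 0.14 and 0.18 m and angle between the x axis of magnifier_lens and the x axis of saddle, either way round below 0.07 rad), for 0.2 s.
3. the larger U-bolt is over the post with both legs through the holes, fully home (x of ubolt_crown in the frame of saddle between 0.039 and 0.075 m and y of ubolt_crown in the frame of saddle between -0.005 and 0.005 m and z of ubolt_crown in the frame of saddle between 0.01 and 0.0235 m and angle between the z axis of ubolt_crown and the z axis of saddle, either way round below 0.35 rad), for 0.2 s.
At the end, for the whole second after the job is handed in: Tall jar on the tray floor, upright within 5 degrees; post in both vee blocks within 4 mm and 4 degrees of the axis, heel within 8 mm of the stop, lens at the high end; larger U-bolt over it, both legs through, bend within 5 mm of home (it may lean with the play of the holes); all released, at rest (all of step 1 and all of step 2 and all of step 3 and linear speed of each of jar, magnifier, ubolt below 0.02 m/s); the robot touches nothing.
It fails at once if the tall jar is tipped more than 35 degrees (angle between jar_center's own z axis and vertical above 0.61 rad).
It fails at once if the wide jar is moved more than 30 mm (distance of jar_wide_center from where it was at the start of the episode above 0.03 m).
It fails at once if the sample box is moved more than 30 mm (distance of sample_box from where it was at the start of the episode above 0.03 m).
It fails at once if the small U-bolt is moved more than 20 mm (distance of ubolt_small_crown from where it was at the start of the episode above 0.02 m).
It also fails if it takes over 72 s, if anything falls off the work surface, if the arm or the gripper's body presses on something with over 40 N, if the wrist force passes 120 N, or if a joint passes its speed limit or range.

### The arm

A 6-joint arm with a two-finger parallel gripper is mounted at the origin on the work surface. World frame = base frame: x ahead of the robot, y to its left, z up, the work surface at z = 0. Lengths are in mm, angles in rad, forces in N, time in s.
With the tool pointing down it reaches from about 400 to 925 mm from the base axis. Payload 12.5 kg.
Tool frame: the origin (TCP) lies on the front face of the gripper's body, between the roots of the fingers; the fingertips stand 78 mm ahead of it and the grasp point (between the pads) lies 59 mm ahead of it (env.nose_length is the distance from the TCP to the fingertips, in mm); z points along the fingers, y is the line along which they close (so a half turn about z gives the same grasp; the last joint's range is limited). The gripper opens to 95 mm and grips with 3 to 60 N. Pads are 20 mm wide; open, the fingers measure 119 mm over their backs; the gripper's body (75 mm by 180 mm) begins 59 mm behind the grasp point.
Start: joints at [-0.106, 0.491, 1.559, -0, 1.092, -0.106], TCP at [625.01, 0.022, 292.261] pointing down, gripper open.
Joint ranges: [-3.1, 3.1], [-0.84, 2.19], [0.05, 2.79], [-1.13, 4.28], [0.06, 2.93], [-2.69, 2.69]. Speed limits (rad/s): [2.22, 2.22, 2.79, 3.14, 3.14, 3.14].

### API

Orientations are given as [roll, pitch, yaw] about the fixed x, y, z axes, in that order (R = Rz(yaw) Ry(pitch) Rx(roll)).
In Python, from cell import env gives the robot as it stands.
- The arm moves only by the tool jog_arm, never from a script. Its argument "motion" is a list of rows, each a list of 7 numbers: the turn, a rotation vector about the tool's x, y, z in degrees, then the shift along the tool's x, y, z in mm, then the finger opening in mm, from 0 to 95.1. In form: [[wx, wy, wz, x, y, z, hand], ...]. A call has 1 to 10 rows; each row shifts and turns the commanded pose from where the row before left it, along the tool's axes as they then stand; what a row does not reach is not made up. A row lasts 1/8 s, in which the tool goes at most 62.5 mm and 10.7 degrees, less where a joint would pass 70% of its speed; a pose out of reach is approached as far as the arm can. A call is refused whole if a number of a shift passes 62.5 or a number of a turn 10.7, either way. A call with a gripper value outside its range is refused whole. The fingers move at their own pace and stop on an object; the grip force is fixed at half the most. Time passes only in rows, so rows that do not move let the fingers close. It gives the time, the measured TCP pose, the force, the opening and the grip force at its end, in the units of the state.
- env.state(): the state, without advancing time (a new reading comes with each control period).
- env.read_camera(name): name is "scene" or "side" or "wrist"; returns a dict with "color" (384x512x3 uint8, red, green, blue), "z_map" (384x512 float32, mm along the optical axis (not along the pixel's ray), 0 where there is no reading), "camera_matrix" (3x3 intrinsics, pixels), "world_to_cam" (4x4, takes a point from world to camera coordinates). Camera axes: x right, y up, looking along -z (the intrinsics and any distortion apply to the point x, -y, -z); pixel columns grow to the right and rows downward; lengths in mm; the calibration is good to about 2 mm. A picture is of the moment at which its call begins.
- env.job_done(): hands the job in; it is judged then, once.
Trained networks look in the newest picture that a camera, given by its name, has taken for a name from the list of things; names that differ only in an ending like _2 or _b are one class to them, and where a whole thing is asked for, a point or a joint stands for the part that bears it (a point fixed in the world has none). Each returns a list of dicts, best first, with "score" (0 to 1); they miss things now and then, are a little off and sometimes report something else, mostly with a low value. They report only what shows in the picture. A call takes as long as a camera call. They do not tell look-alikes from the thing itself.
- env.recognise(camera, thing): "location" ([column, row] in pixels, amid what is visible of it).
The state is a dict: "t": time; "joints": joint angles; "qvel": joint speeds; "tau": joint torques, N m; "eef_pos": TCP position; "tcp_rot": TCP orientation; "ft_force": force on the tool from outside, world axes, zero at the start; "moment": the same for the moment, N m; "opening": opening from 0.0 (shut) to 1.0 (fully open); "grip_force": force on a finger pad.
Only numpy, scipy, OpenCV 4.12 (cv2) and the standard library are available. Lean on these libraries where they do the work, as an engineer would, in place of code of your own. Each camera call takes 0.05 s, during which the arm holds its last target. There are 200 camera calls.

## Working session

There is one attempt and no reset: what is moved stays moved. The work goes in short steps, Python scripts to look and compute and a tool call to move; the robot and the scene stay as the last step left them, time stands still between calls to the robot, and variables do not carry over. Pictures are saved under pics/ and viewed, at most 12 in all, crops included, and the job is handed in when it is done.

Besides the shell and the picture viewer there is one more tool, called after "Request:" in YAML: its name, and indented under it one key for each argument. jog_arm: Moves the arm, as the interface text tells. Its arguments: {"type":"object","properties":{"motion":{"type":"array"}},"required":["motion"]}

```bash
ls; mkdir -p pics; cat > h.py <<'E'
from cell import env
import numpy as np, cv2
def cam(n):
    r=env.read_camera(n); return r
def px2w(r,u,v,z=None,plane=None):
    K=np.array(r["camera_matrix"]);M=np.linalg.inv(np.array(r["world_to_cam"]))
    d=np.array([(u-K[0,2])/K[0,0],-(v-K[1,2])/K[1,1],-1.])
    if plane is not None:
        o=M[:3,3];dw=M[:3,:3]@d; return o+dw*(plane-o[2])/dw[2]
    if z is None: z=r["z_map"][int(round(v)),int(round(u))]
    return (M@np.append(d*z,1))[:3]
def cloud(r):
    K=np.array(r["camera_matrix"]);M=np.linalg.inv(np.array(r["world_to_cam"]))
    z=r["z_map"].astype(float);v,u=np.mgrid[:z.shape[0],:z.shape[1]]
    P=np.stack([(u-K[0,2])/K[0,0]*z,-(v-K[1,2])/K[1,1]*z,-z],-1)
    W=P@M[:3,:3].T+M[:3,3]; W[z==0]=np.nan; return W
def w2px(r,p):
    K=np.array(r["camera_matrix"]);c=(np.array(r["world_to_cam"])@np.append(p,1))[:3]
    return K[0,2]+K[0,0]*c[0]/-c[2],K[1,2]+K[1,1]*-c[1]/-c[2]
def save(r,f,s=1): cv2.imwrite(f,cv2.resize(r["color"][:,:,::-1],None,fx=s,fy=s))
E
python3 - <<'E'
from h import *
np.set_printoptions(precision=1,suppress=True)
print(env.state())
for n in ["scene","side"]:
    r=cam(n);save(r,f"pics/{n}0.png",1.5 if n=="scene" else 1.5);np.savez(f"{n}0.npz",**r)
    print(n,r["camera_matrix"],np.linalg.inv(r["world_to_cam"])[:3,3])
    for t in ["saddle","saddle_holes","saddle_vee","jar_center","tray_in","magnifier_grip","magnifier_heel","magnifier_lens","ubolt_crown","block","ubolt_small_crown","jar_wide_center","sample_box"]:
        for d in env.recognise(n,t)[:3]:
            u,v=d["location"]; 
            print(t,round(d["score"],2),np.array([u,v]),px2w(r,u,v))
E
```

```text
pics
{'t': 0.0, 'joints': array([-0.1,  0.5,  1.6,  0. ,  1.1, -0.1]), 'qvel': array([-0., -0.,  0., -0., -0., -0.]), 'tau': array([ -0. , -61.3, -25.8,   0.1,   0. ,  -0. ]), 'eef_pos': array([624.9,   0.1, 291.7]), 'tcp_rot': array([-3.1, -0. ,  1.6]), 'ft_force': array([-0.2, -0.6,  0.5]), 'moment': array([-0.,  0.,  0.]), 'grip_force': 0.0, 'opening': 0.9989800314066913}
scene [[359.7   0.  250.6]
 [  0.  359.7 190.5]
 [  0.    0.    1. ]] [1213.2 -588.7  656.8]
saddle 0.86 [272.5 175.8] [467.5 150.    1. ]
saddle 0.55 [313.3 155.6] [465.5 360.1   6.3]
saddle 0.27 [107.5 214.6] [ 321.  -369.5    0.9]
saddle_holes 0.84 [268.2 181.7] [527.6  72.9  38.8]
saddle_vee 0.73 [270.6 182.8] [551.7  60.1  52.3]
saddle_vee 0.39 [166.  254.8] [ 591.7 -327.1   19.2]
jar_center 0.64 [298.6 188. ] [663.6  61.6  91.2]
jar_center 0.49 [339.7 196.9] [709.8 203.2  22.5]
jar_center 0.24 [312.1 157. ] [469.  349.6   5.6]
magnifier_grip 0.85 [180.3 196.7] [ 412.7 -177.7   29.6]
magnifier_grip 0.72 [210.8 285.6] [ 740.9 -296.8   17.7]
magnifier_grip 0.7 [168.1 258. ] [ 602.2 -327.5   16.5]
magnifier_hee
[... 1219 characters left out ...]
el 0.93 [271.5 282.6] [ 585.3 -335.6   16. ]
magnifier_heel 0.87 [335.8 260.5] [ 758.8 -299.7   13. ]
magnifier_heel 0.82 [184.3 238.1] [ 387.3 -164.4   18. ]
magnifier_lens 0.85 [268.7 281.5] [ 578.9 -333.2   18.8]
magnifier_lens 0.78 [330.6 260. ] [ 745.1 -298.3   16.5]
magnifier_lens 0.71 [186.7 238.9] [ 393.2 -165.4   14.6]
ubolt_crown 0.73 [217.3 291.2] [ 455.  -343.5   28.5]
block 0.65 [208.4 309.1] [ 430.5 -386.8   31.8]
block 0.6 [198.9 303.8] [ 412.1 -386.7   60.3]
ubolt_small_crown 0.46 [277.1 141.2] [718.8 195.9  22.4]
ubolt_small_crown 0.39 [198.6 302.3] [ 410.4 -367.1   33.3]
jar_wide_center 0.65 [217.6 109. ] [537.  348.   73.8]
sample_box 0.42 [276.8 140.8] [718.  197.   23.4]
```

View pics/scene0.png

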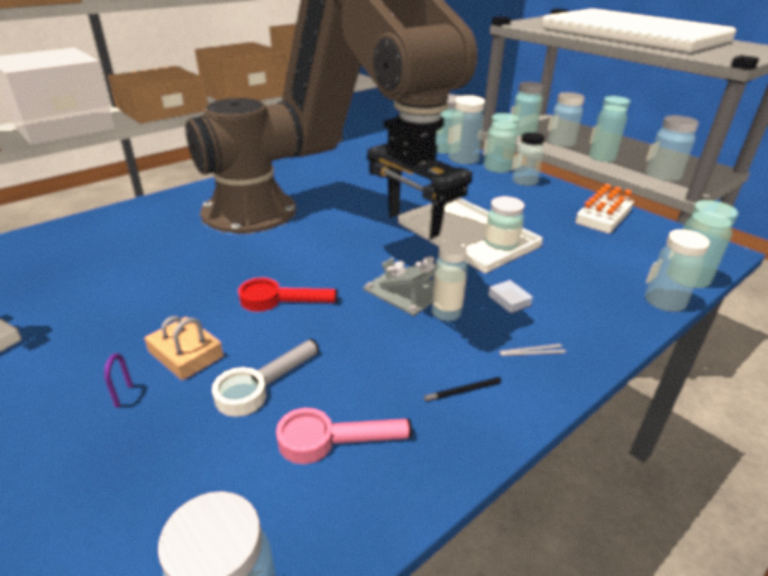

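View pics/side0.png

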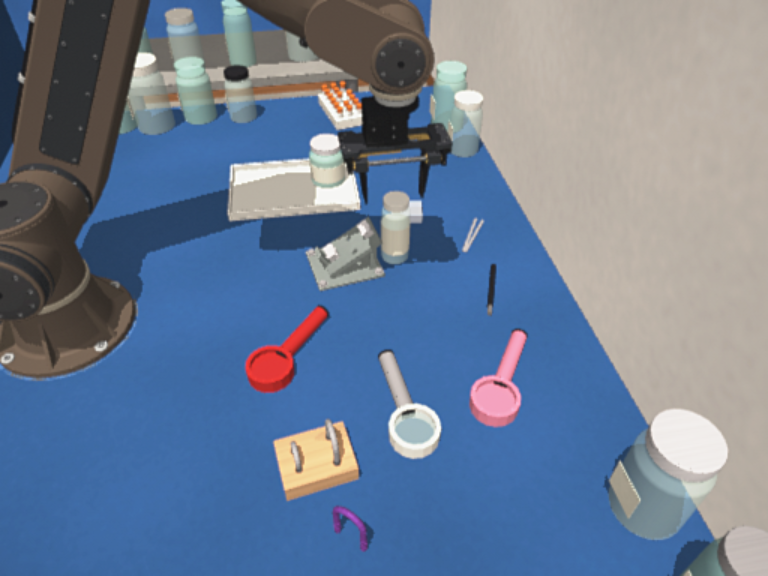

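The grey/white magnifier (side px ~415,430 to 387,355 at 1.5×) is the real one. The tall jar is at side (396,230), just right of the bracket (345,255). The block is at (316,460), with the larger U-bolt on its right, and the tray's free half is at (265,190).

```bash
python3 - <<'E'
from h import *
np.set_printoptions(precision=1,suppress=True)
r=cam("wrist");np.savez("wrist0.npz",**r);save(r,"pics/wrist0.png",1.5)
M=np.linalg.inv(r["world_to_cam"]);print("wristcam",M[:3,3],M[:3,:3]);print(r["camera_matrix"])
for t in ["saddle","saddle_holes","saddle_vee","jar_center","jar_wide_center","tray_in"]:
    for d in env.recognise("wrist",t)[:2]:
        u,v=d["location"];print(t,round(d["score"],2),np.array([u,v]),px2w(r,u,v))
S={n:dict(np.load(n+"0.npz")) for n in ["scene","side","wrist"]}
for n,r in S.items():
    W=cloud(r);C=r["color"].astype(int)
    x,y,z=W[...,0],W[...,1],W[...,2]
    def rep(name,m,dir=False):
        p=W[m]
        if len(p)<5: print(n,name,len(p));return
        print(n,name,len(p),"med",np.median(p,0),"lo",np.percentile(p,3,0),"hi",np.percentile(p,97,0))
        if dir:
            rc=cv2.minAreaRect(p[:,:2].astype(np.float32));print("   rect",rc)
    jar=(abs(x-660)<70)&(abs(y-60)<70)
    rep("lid",jar&(z>138)&(z<160),1)
    rep("jarbody",jar&(z>40)&(z<110)&(x>610))
    rep("tray",(z>14)&(z<26)&(x>250)&(x<650)&(y>200)&(y<480)&(C.min(-1)>120),1)
    rep("blocktop",(z>27)&(z<36)&(abs(x-440)<90)&(abs(y+385)<80)&(C[...,0]>C[...,2]+40),1)
    rep("ubolts",(z>42)&(z<100)&(abs(x-440)<90)&(abs(y+385)<80),1)
    rep("ubig",(z>75)&(z<100)&(abs(x-440)<90)&(abs(y+385)<80),1)
    grey=(C.max(-1)-C.min(-1)<40)
    mag=(abs(x-580)<90)&(y<-200)&(y>-400)&(z>8)&(z<40)&(C[...,0]>C[...,2]-25)&(C.min(-1)>70)&grey
    rep("mag",mag,1)
    rep("box",(z>14)&(z<30)&(abs(x-715)<60)&(abs(y-197)<60),1)
    rep("widelid",(z>95)&(z<112)&(abs(x-540)<70)&(abs(y-350)<60),1)
E
```

```text
wristcam [624.7  75.9 386. ] [[ 1.   0.  -0. ]
 [-0.   1.   0.3]
 [ 0.  -0.3  1. ]]
[[282.3   0.  254.2]
 [  0.  282.3 188.5]
 [  0.    0.    1. ]]
saddle 0.64 [192.  105.2] [555.1  80.1  55.3]
saddle_holes 0.72 [193.4 106.4] [556.4  78.8  54.5]
saddle_vee 0.78 [192.5 105.2] [555.6  80.1  55.3]
jar_center 0.95 [281.8  99.6] [646.7  83.1 152.1]
scene lid 197 med [654.1  75.7 149.9] lo [627.9  57.7 139. ] hi [672.6 103.  151.8]
   rect ((648.445556640625, 81.99634552001953), (50.33198928833008, 50.35822677612305), 5.984994888305664)
scene jarbody 419 med [665.9  62.1  76.1] lo [629.2  53.3  42.6] hi [677.   93.3 108.6]
scene tray 412 med [554.2 347.3  19.7] lo [304.1 258.6  14.2] hi [605.4 463.2  24.3]
   rect ((453.58843994140625, 363.26165771484375), (207.3125, 303.8062744140625), 87.9264907836914)
scene blocktop 750 med [ 447.6 -375.4   32.2] lo [ 385.3 -414.    29. ] hi [ 491.3 -330.1   34.4]
   rect ((434.9591369628906, -372.0442199707031), (113.88058471679688, 85.8103256225586), 7.835677623748779)
scene ubolts 205 med [ 463.8 -376.3   65.7] lo [ 407.6 -394.    44.6] hi [ 470.7 -3
[... 2638 characters left out ...]
3  61.  149.9] hi [670.3 104.9 152.6]
   rect ((648.4935302734375, 83.01929473876953), (50.1710319519043, 51.08954620361328), 27.247303009033203)
wrist jarbody 83 med [611.8  54.4  77.3] lo [610.8  44.2  73.6] hi [620.3  77.   93.7]
wrist tray 0
wrist blocktop 0
wrist ubolts 0
wrist ubig 0
wrist mag 305 med [ 582.1 -214.9   27. ] lo [ 568.4 -230.2   17.8] hi [ 593.7 -201.2   29.7]
   rect ((580.57275390625, -216.2694091796875), (26.63759994506836, 34.380001068115234), 6.536397933959961)
wrist box 501 med [709.5 190.5  22.5] lo [671.1 183.8  14.6] hi [730.7 194.4  24.6]
   rect ((698.4091186523438, 190.56561279296875), (11.03043270111084, 69.60821533203125), 86.14788055419922)
wrist widelid 0
```

View pics/wrist0.png

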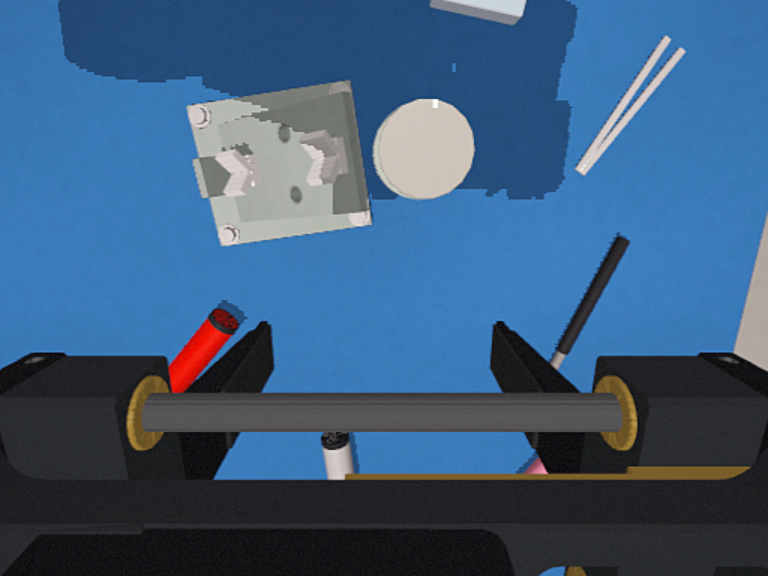

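The wrist view shows the bracket at yaw of about +10°. Its holes are at (285,133) and (296,195), and the jar lid is at (424,148), which puts the jar at about (648,83). I'll turn the fingers along world y and go over the jar; the wrist camera then looks straight at the bracket.

Request:
jog_arm:
  motion:
    - [0,0,-10,0,0,0,95]
    - [0,0,-10,0,0,0,95]
    - [0,0,-10,0,0,0,95]
    - [0,0,-10,0,0,0,95]
    - [0,0,-10,0,0,0,95]
    - [0,0,-10,0,0,0,95]
    - [0,0,-10,0,0,0,95]
    - [0,0,-10,0,0,0,95]
    - [0,0,-10,0,0,0,95]

```text
t: 2.88
eef_pos: [625.0, 0.0, 292.3]
tcp_rot: [3.142, 0.0, -3.136]
ft_force: [0.0, -0.8, 0.4]
opening: 0.999
grip_force: 0.0
```

Request:
jog_arm:
  motion:
    - [0,0,0,-12,42,0,95]
    - [0,0,0,-11.4,41,0,95]
    - [0,0,0,0,0,0,95]

```text
t: 3.25
eef_pos: [648.6, 85.3, 292.0]
tcp_rot: [3.141, 0.0, -3.139]
ft_force: [-0.4, -0.0, -0.4]
opening: 0.997
grip_force: 0.0
```

```bash
python3 - <<'E'
from h import *
np.set_printoptions(precision=2,suppress=True)
s=env.state();print(s["eef_pos"],s["tcp_rot"],s["joints"])
r=cam("wrist");np.savez("wrist1.npz",**r);save(r,"pics/wrist1.png",1.5)
W=cloud(r);x,y,z=np.moveaxis(W,-1,0)
m=(z>138)&(z<158)&(abs(x-648)<60)&(abs(y-83)<60);p=W[m];print(len(p),np.median(p,0),cv2.minAreaRect(p[:,:2].astype(np.float32)))
# plate plane: RANSAC-ish
m=(x>470)&(x<612)&(y>0)&(y<150)&(z>8)&(z<130);P=W[m]
rng=np.random.default_rng(0);best=0
for _ in range(2000):
    a,b,c=P[rng.choice(len(P),3,False)];n=np.cross(b-a,c-a);l=np.linalg.norm(n)
    if l<1e-6: continue
    n/=l
    if abs(abs(n[2])-.866)>.06: continue
    k=abs((P-a)@n)<1.5
    if k.sum()>best: best=k.sum();K=k
Q=P[K];c=Q.mean(0);n=np.linalg.svd(Q-c)[2][2];n*=np.sign(n[2])
print("plane",best,len(P),c,n,"yaw",np.degrees(np.arctan2(-n[1],-n[0])),np.degrees(np.arccos(n[2])))
for t in ["saddle","saddle_holes","saddle_vee"]:
    for d in env.recognise("wrist",t)[:2]:
        u,v=d["location"];print(t,round(d["score"],2),np.array([u,v]),px2w(r,u,v))
E
```

```text
[648.65  85.34 291.98] [ 3.14  0.   -3.14] [ 0.03  0.53  1.48  0.    1.13 -1.54]
2647 [646.03  82.84 151.26] ((647.951416015625, 83.31877899169922), (50.13208770751953, 51.00929260253906), 88.66539764404297)
plane 5678 11341 [550.51  75.55  51.48] [-0.5  -0.07  0.87] yaw 8.243131030056878 30.044082440642097
saddle 0.91 [244.7  88.7] [550.32  74.    51.15]
saddle_holes 0.8 [245.1  87.8] [549.37  74.45  51.15]
saddle_vee 0.83 [242.1  89.9] [551.66  71.12  52.22]
```

View pics/wrist1.png

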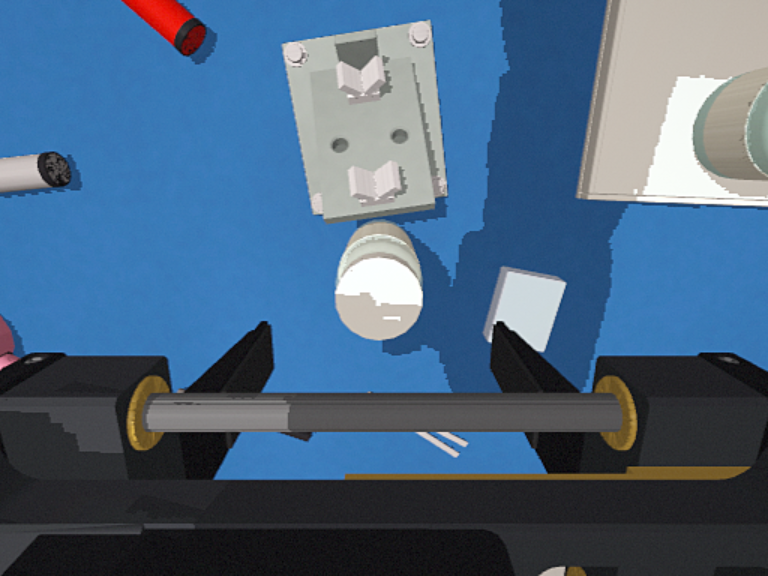

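The holes are at (340,144) and (400,136), the vees at (360,75) and (375,182), and the jar lid at (378,298) is centred between the fingers. Next I'll descend on the jar.

Request:
jog_arm:
  motion:
    - [0,0,0,0,0,33,95]
    - [0,0,0,0,0,40,95]
    - [0,0,0,0,0,0,95]

```text
t: 3.82
eef_pos: [647.5, 82.0, 217.1]
tcp_rot: [-3.141, -0.005, 3.14]
ft_force: [0.3, -0.2, 0.7]
opening: 0.997
grip_force: 0.0
```

```bash
python3 - <<'E'
from h import *
np.set_printoptions(precision=2,suppress=True)
s=env.state();print(s["eef_pos"],s["tcp_rot"])
r=dict(np.load("wrist1.npz"));W=cloud(r);g=r["color"].mean(-1)
c=[]
for u0,v0 in [(340,144.5),(400,135.5)]:
    u0/=1.5;v0/=1.5;vv,uu=np.mgrid[:384,:512];m=(np.hypot(uu-u0,vv-v0)<11)
    bg=np.median(g[m]);w=np.where(m,np.clip(bg-25-g,0,None),0)
    u,v=(uu*w).sum()/w.sum(),(vv*w).sum()/w.sum()
    p=px2w(r,u,v,plane=52.5-3);p2=px2w(r,u,v,plane=52.5);c.append(p2);print(bg,(w>0).sum(),u,v,p,p2)
d=c[1]-c[0];print("yaw",np.degrees(np.arctan2(-d[0],d[1])),np.linalg.norm(d),(c[0]+c[1])/2)
P=W.reshape(-1,3)
n=np.array([-.495,-.072,.866])
yaw=np.radians(8.3);C=(c[0]+c[1])/2
X=np.array([np.cos(yaw)*.866,np.sin(yaw)*.866,.5]);Y=np.array([-np.sin(yaw),np.cos(yaw),0]);Z=np.cross(X,Y)
S=C-57*X+30*Z;print("saddle",S)
L=(P-S)@np.stack([X,Y,Z],1)
near=(abs(L[:,0]-55)<90)&(abs(L[:,1])<60)&(abs(L[:,2]+15)<25)
L=L[near]
pl=L[(abs(L[:,2]+30)<4)];print("plate z",np.median(pl[:,2]),np.percentile(pl,[1,99],axis=0))
for x0 in (15,100):
    v=L[(abs(L[:,0]-x0)<14)&(L[:,2]>-24)&(abs(L[:,1])<25)];print("vee",x0,len(v),np.percentile(v,[2,50,98],axis=0))
    for q in np.arange(-16,17,4):
        k=v[abs(v[:,1]-q)<2];print(q,len(k),np.median(k[:,2]) if len(k) else None,end="; ")
    print()
E
```

```text
[647.51  81.96 217.08] [-3.14 -0.    3.14]
177.33333333333334 93 225.65168052668056 96.03421690921691 [558.1   52.31  49.5 ] [558.23  52.6   52.5 ]
178.33333333333334 93 265.65675407767867 90.06181850950708 [551.62  97.55  49.5 ] [551.8   97.43  52.5 ]
yaw 8.151301200640429 45.29578306516186 [555.01  75.02  52.5 ]
saddle [491.33  65.72  49.98]
plate z -28.72214047786745 [[-33.64 -47.7  -33.58]
 [132.47  49.37 -26.62]]
vee 15 710 [[  1.07 -15.   -23.14]
 [ 18.42   0.91 -11.24]
 [ 25.99  16.86   0.66]]
-16 28 -9.121526973347237; -12 86 -7.081577011857009; -8 99 -10.362149574588342; -4 89 -14.067936377339782; 0 73 -17.782706943588753; 4 85 -15.465124119414352; 8 93 -11.928536258836184; 12 93 -8.126690293359495; 16 64 -8.206104775219654; 
vee 100 728 [[ 90.68 -15.26 -22.06]
 [102.69   0.58 -11.  ]
 [110.64  16.74  -5.58]]
-16 37 -9.043360159044123; -12 91 -6.936517134402705; -8 96 -10.42525637139673; -4 89 -14.340507481601625; 0 77 -17.75909910856894; 4 80 -15.372984808503919; 8 94 -11.562502031829709; 12 96 -7.83149241399421; 16 68 -8.591748714411533;
```

Saddle measured: origin (491.3, 66, 50), yaw 8.2°. The hole spacing came out at 45.3 mm and the vee profile matches. Descending and gripping the jar.

Request:
jog_arm:
  motion:
    - [0,0,0,0,0,30,95]
    - [0,0,0,0,0,30,95]
    - [0,0,0,0,0,0,95]
    - [0,0,0,0,0,0,50]
    - [0,0,0,0,0,0,50]
    - [0,0,0,0,0,0,50]
    - [0,0,0,0,0,0,50]
    - [0,0,0,0,0,0,50]

```text
t: 4.82
eef_pos: [648.5, 83.1, 159.6]
tcp_rot: [3.142, 0.001, -3.142]
ft_force: [-0.1, 0.4, 2.7]
opening: 0.603
grip_force: 30.0
```

Request:
jog_arm:
  motion:
    - [0,0,0,0,0,-10,50]
    - [0,0,0,0,0,-20,50]
    - [0,0,0,0,0,-20,50]
    - [0,0,0,0,0,-20,50]
    - [0,0,0,0,15,-10,50]
    - [0,0,0,0,25,0,50]
    - [0,0,0,0,30,0,50]
    - [0,0,0,5,30,0,50]
    - [0,0,0,15,30,0,50]
    - [0,0,0,25,25,0,50]

```text
t: 6.08
eef_pos: [602.6, 240.0, 238.6]
tcp_rot: [-3.142, -0.001, -3.141]
ft_force: [0.2, 0.3, -4.1]
opening: 0.604
grip_force: 30.0
```

Request:
jog_arm:
  motion:
    - [0,0,0,30,25,0,50]
    - [0,0,0,30,25,0,50]
    - [0,0,0,30,25,0,50]
    - [0,0,0,30,20,0,50]
    - [0,0,0,30,15,0,50]
    - [0,0,0,30,10,0,50]
    - [0,0,0,20,4,0,50]
    - [0,0,0,10,0,0,50]
    - [0,0,0,5,0,0,50]
    - [0,0,0,0,0,0,50]

```text
t: 7.32
eef_pos: [388.8, 361.9, 239.3]
tcp_rot: [3.142, 0.0, 3.141]
ft_force: [0.3, -0.2, -3.5]
opening: 0.606
grip_force: 30.0
```

Request:
jog_arm:
  motion:
    - [0,0,0,0,0,20,50]
    - [0,0,0,0,0,25,50]
    - [0,0,0,0,0,20,50]
    - [0,0,0,0,0,6,50]
    - [0,0,0,0,0,3,50]
    - [0,0,0,0,0,0,50]

```text
t: 8.07
eef_pos: [388.8, 362.1, 165.7]
tcp_rot: [3.141, 0.001, 3.141]
ft_force: [0.5, 0.2, -3.7]
opening: 0.602
grip_force: 30.0
```

Request:
jog_arm:
  motion:
    - [0,0,0,0,0,1,50]
    - [0,0,0,0,0,0.5,50]
    - [0,0,0,0,0,0,50]
    - [0,0,0,0,0,0,95]
    - [0,0,0,0,0,0,95]
    - [0,0,0,0,0,0,95]
    - [0,0,0,0,0,0,95]

```text
t: 8.95
eef_pos: [388.4, 362.0, 163.7]
tcp_rot: [-3.142, 0.0, -3.142]
ft_force: [0.0, 0.1, -0.1]
opening: 0.965
grip_force: 0.0
```

Request:
jog_arm:
  motion:
    - [0,0,0,0,0,-20,95]
    - [0,0,0,0,0,-40,95]
    - [0,0,0,0,0,-50,95]
    - [0,0,0,0,0,-30,95]
    - [0,0,0,0,0,0,95]

```text
t: 9.57
eef_pos: [388.7, 362.3, 305.7]
tcp_rot: [3.139, 0.003, -3.142]
ft_force: [-0.2, -0.6, -0.1]
opening: 0.998
grip_force: 0.0
```

```bash
python3 - <<'E'
from h import *
np.set_printoptions(precision=1,suppress=True)
for n in ["scene","side","wrist"]:
    r=cam(n);W=cloud(r);x,y,z=np.moveaxis(W,-1,0)
    m=(z>130)&(z<170)&(abs(x-389)<60)&(abs(y-362)<60);p=W[m]
    if len(p)>10: print(n,len(p),np.percentile(p,95,0),cv2.minAreaRect(p[:,:2].astype(np.float32)))
S={n:dict(np.load(n+"0.npz")) for n in ["scene","side"]}
for n,r in S.items():
    W=cloud(r);C=r["color"].astype(int);x,y,z=np.moveaxis(W,-1,0)
    p=W[(z>8)&(z<40)&(abs(x-580)<60)&(y<-190)&(y>-290)&(C.max(-1)-C.min(-1)<60)]
    top=p[p[:,2]>20]; c=top.mean(0);d=np.linalg.svd((top-c)[:,:2])[2][0];print(n,"post",len(p),c,d,np.degrees(np.arctan2(d[1],d[0])),np.percentile(p,[1,99],axis=0))
    l=W[(z>18)&(z<36)&(abs(x-595)<60)&(y<-295)&(y>-400)&(C.min(-1)>120)];print("lens",cv2.minEnclosingCircle(l[:,:2].astype(np.float32)),np.median(l[:,2]))
E
```

```text
scene 152 [412.4 376.2 156.6] ((389.04937744140625, 360.5614929199219), (50.1333122253418, 51.44501495361328), 48.430416107177734)
side 191 [409.4 378.7 156.4] ((388.7833557128906, 360.0497741699219), (52.43115997314453, 52.47753143310547), 37.56602478027344)
wrist 2689 [408.  382.6 157.3] ((387.3716125488281, 362.3353576660156), (51.269798278808594, 51.33055114746094), 36.64120864868164)
scene post 369 [ 587.  -241.    25.7] [ 0.1 -1. ] -83.75306728575175 [[ 571.7 -288.6    8.7]
 [ 600.8 -190.7   29.4]]
lens ((593.3035888671875, -341.29156494140625), 47.406124114990234) 25.81680969747879
side post 352 [ 580.6 -241.3   25.5] [ 0.1 -1. ] -83.76327923903041 [[ 564.4 -288.9   12.8]
 [ 597.1 -191.3   29.8]]
lens ((590.2225341796875, -342.1995544433594), 47.62801742553711) 26.379390544672106
```

The jar stands in the tray (lid top ~156, centre 388,361). Next is the magnifier.

Request:
jog_arm:
  motion:
    - [0,0,10.3,0,0,0,60]
    - [0,0,10.3,0,0,0,60]
    - [0,0,10.4,0,0,0,60]
    - [0,0,10.4,0,0,0,60]
    - [0,0,10.4,0,0,0,60]
    - [0,0,10.4,0,0,0,60]
    - [0,0,10.4,0,0,0,60]
    - [0,0,10.4,0,0,0,60]

```text
t: 10.72
eef_pos: [388.2, 361.9, 302.2]
tcp_rot: [-3.139, 0.001, 1.687]
ft_force: [-0.5, 0.6, 0.2]
opening: 0.627
grip_force: 0.0
```

Request:
jog_arm:
  motion:
    - [0,0,0,-45,8,0,60]
    - [0,0,0,-45,8,0,60]
    - [0,0,0,-45,8,0,60]
    - [0,0,0,-45,8,0,60]
    - [0,0,0,-45,8,0,60]
    - [0,0,0,-45,8,0,60]
    - [0,0,0,-45,8,0,60]
    - [0,0,0,-45,8,0,60]
    - [0,0,0,-45,8,0,60]
    - [0,0,0,-45,8,0,60]

```text
t: 11.98
eef_pos: [522.7, -76.4, 302.3]
tcp_rot: [-3.14, -0.001, 1.693]
ft_force: [0.8, 1.0, -0.1]
opening: 0.63
grip_force: 0.0
```

Request:
jog_arm:
  motion:
    - [0,0,0,-45,7,0,60]
    - [0,0,0,-45,7,0,60]
    - [0,0,0,-45,7,0,60]
    - [0,0,0,-45,7,10,60]
    - [0,0,0,-30,6,10,60]
    - [0,0,0,-21,0,0,60]
    - [0,0,0,0,0,0,60]

```text
t: 12.85
eef_pos: [584.3, -300.8, 282.9]
tcp_rot: [-3.141, -0.001, 1.692]
ft_force: [-0.1, 0.3, 0.0]
opening: 0.63
grip_force: 0.0
```

```bash
python3 - <<'E'
from h import *
np.set_printoptions(precision=2,suppress=True)
s=env.state();print(s["eef_pos"],s["tcp_rot"],s["joints"])
r=cam("wrist");np.savez("wrist2.npz",**r);save(r,"pics/wrist2.png",1.2)
for t in ["magnifier_grip","magnifier_heel","magnifier_lens"]:
    for d in env.recognise("wrist",t)[:2]:
        u,v=d["location"];print(t,round(d["score"],2),np.array([u,v]),px2w(r,u,v))
W=cloud(r);C=r["color"].astype(int);x,y,z=np.moveaxis(W,-1,0)
p=W[(z>6)&(z<40)&(abs(x-580)<50)&(y<-180)&(y>-300)]
print(np.percentile(p,[1,99],axis=0))
for y0 in range(-205,-300,-10):
    k=p[(abs(p[:,1]-y0)<4)]
    if len(k)>10: print(y0,len(k),np.percentile(k[:,0],[2,98]),k[k[:,2]>24,0].mean(),k[:,2].max())
E
```

```text
[ 584.31 -300.76  282.92] [-3.14 -0.    1.69] [-0.58  0.55  1.48  0.    1.11 -0.7 ]
magnifier_grip 0.98 [387.7 175.9] [ 752.04 -285.89   28.87]
magnifier_grip 0.93 [257.7 187.4] [ 591.16 -323.09   19.45]
magnifier_heel 0.9 [387.6 175.3] [ 751.25 -284.98   29.81]
magnifier_heel 0.8 [257.5 186.8] [ 590.81 -322.37   19.23]
magnifier_lens 0.79 [258.7 186.1] [ 592.34 -321.66   17.62]
magnifier_lens 0.73 [387.7 177.2] [ 751.67 -287.26   30.42]
[[ 566.35 -298.67   14.77]
 [ 600.12 -189.62   30.35]]
-205 165 [566.12 592.81] 579.2037704747273 30.077173090272083
-215 156 [567.16 592.64] 580.0741244772065 30.50772771756482
-225 154 [568.37 594.14] 581.0161128426954 30.73274437985674
-235 152 [569.56 595.2 ] 582.4070295760627 30.219967235203285
-245 146 [570.64 596.93] 583.1466328999169 30.864369826431528
-255 142 [571.9 597.1] 584.190224273383 31.1486532861245
-265 146 [571.88 598.33] 585.7135315374919 30.67801465426743
-275 143 [572.74 599.52] 586.5520969500512 30.619493763439152
-285 142 [573.91 601.  ] 587.4739002128031 30.34657363620323
-295 133 [575.07 602.14] 588.432508975003 30.66524663234395
```

View pics/wrist2.png

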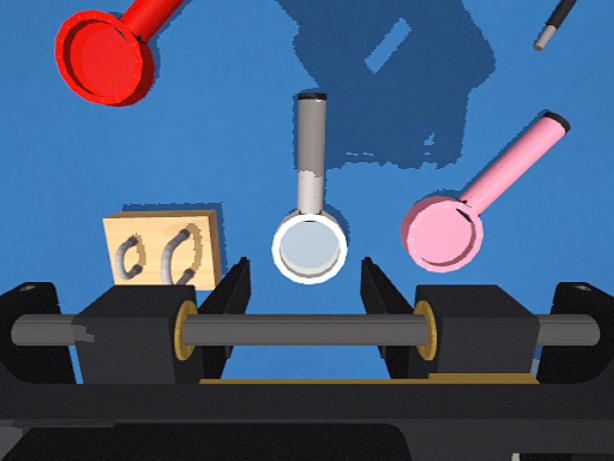

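The post lies along x = 579.2 + 0.1035·(−205 − y) with its heel at y ≈ −189.5, and in the picture it runs from (311,95) to the lens at (310,247). Gripping about 68 mm from the heel.

Request:
jog_arm:
  motion:
    - [0,0,1,0,0,0,60]
    - [0,0,0,43.5,5,0,60]
    - [0,0,0,0,0,40,60]
    - [0,0,0,0,0,50,60]
    - [0,0,0,0,0,50,60]
    - [0,0,0,0,0,40,60]
    - [0,0,0,0,0,15,60]
    - [0,0,0,0,0,6,60]
    - [0,0,0,0,0,0,60]

```text
t: 14.18
eef_pos: [585.4, -256.4, 83.8]
tcp_rot: [3.14, 0.001, 1.675]
ft_force: [0.1, -0.3, -0.3]
opening: 0.629
grip_force: 0.0
```

Request:
jog_arm:
  motion:
    - [0,0,0,0,0,0,20]
    - [0,0,0,0,0,0,20]
    - [0,0,0,0,0,0,20]
    - [0,0,0,0,0,0,20]
    - [0,0,0,0,0,0,20]

```text
t: 14.8
eef_pos: [585.0, -256.2, 83.0]
tcp_rot: [3.141, 0.0, 1.675]
ft_force: [-0.6, -0.1, 3.9]
opening: 0.286
grip_force: 30.0
```

Request:
jog_arm:
  motion:
    - [0,0,0,0,0,-15,20]
    - [0,0,0,0,0,-35,20]
    - [0,0,0,0,0,-40,20]
    - [0,0,0,0,0,-40,20]
    - [0,0,0,0,0,-35,20]
    - [0,0,0,0,0,-15,20]
    - [0,0,0,0,0,0,20]

```text
t: 15.68
eef_pos: [584.9, -256.2, 263.2]
tcp_rot: [3.141, 0.001, 1.676]
ft_force: [-0.0, 0.2, -4.0]
opening: 0.295
grip_force: 30.0
```

Request:
jog_arm:
  motion:
    - [0,0,-10.2,0,0,0,20]
    - [0,0,-10.2,0,0,0,20]
    - [0,0,-10.2,0,0,0,20]
    - [0,0,-10.2,0,0,0,20]
    - [0,0,-10.2,0,0,0,20]
    - [0,0,-10.3,0,0,0,20]
    - [0,0,-10.3,0,0,0,20]
    - [0,0,-10.3,0,0,0,20]
    - [0,0,-10.3,0,0,0,20]

```text
t: 16.8
eef_pos: [584.5, -256.0, 260.6]
tcp_rot: [3.14, -0.003, -2.992]
ft_force: [-0.3, -0.1, -4.1]
opening: 0.287
grip_force: 30.0
```

Request:
jog_arm:
  motion:
    - [0,-5,0,0,0,0,20]
    - [0,-8,0,0,0,0,20]
    - [0,-9,0,0,0,0,20]
    - [0,-8,0,0,0,0,20]
    - [0,0,0,0,0,0,20]
    - [0,0,0,0,0,0,20]

```text
t: 17.55
eef_pos: [597.5, -248.1, 273.6]
tcp_rot: [-3.136, 0.489, -3.013]
ft_force: [0.6, -0.5, -3.2]
opening: 0.288
grip_force: 30.0
```

```bash
cat >> h.py <<'E'
from scipy.spatial.transform import Rotation as Rn
yaw=np.radians(8.2);Xs=np.array([np.cos(yaw)*.866,np.sin(yaw)*.866,.5]);Ys=np.array([-np.sin(yaw),np.cos(yaw),0]);Zs=np.cross(Xs,Ys)
So=np.array([491.25,66.2,50.])
def tool():
    s=env.state();return s["eef_pos"],Rn.from_euler("xyz",s["tcp_rot"]).as_matrix(),s
def goto(T,Rt=None):
    p,R,s=tool(); print("pos",p,"rpy",s["tcp_rot"],"shift tool",R.T@(np.array(T)-p))
    if Rt is not None: print("turn",np.degrees(Rn.from_matrix(R.T@Rt).as_rotvec()))
def sad(p): return (np.asarray(p)-So)@np.stack([Xs,Ys,Zs],1)
def sw(x,y,z): return So+x*Xs+y*Ys+z*Zs
E
python3 - <<'E'
from h import *
np.set_printoptions(precision=2,suppress=True)
goto(sw(69,0,69+50),np.stack([-Xs,Ys,-Zs],1)); p,R,s=tool();print(s["joints"])
r=cam("side");W=cloud(r);np.savez("side2.npz",**r)
L=(W.reshape(-1,3)-p)@R
L=L[(abs(L[:,1])<50)&(L[:,2]>40)&(L[:,2]<95)&(abs(L[:,0])<160)]
for a in range(-140,90,10):
    k=L[abs(L[:,0]-a)<5]
    if len(k)>5: print(a,len(k),np.percentile(k,[5,50,95],axis=0)[:,1:].ravel())
E
```

```text
pos [ 597.48 -248.11  273.65] rpy [-3.14  0.49 -3.01] shift tool [ 97.58 325.59  43.89]
turn [-0.69 -1.96 -0.71]
[-0.59  0.46  1.75  0.55  0.63 -2.69]
-130 50 [-20.96  54.26  -5.97  56.73  13.88  78.52]
-120 132 [-31.03  54.51  -3.43  64.69  24.76  78.  ]
-110 152 [-37.33  54.84  -3.34  66.17  30.41  77.02]
-100 165 [-40.4   55.05  -4.55  66.11  33.57  77.77]
-90 166 [-41.15  55.14  -5.89  66.07  34.99  75.95]
-80 162 [-39.4   55.07  -4.75  66.    34.35  78.2 ]
-70 143 [-35.88  55.06  -4.46  65.89  28.91  78.2 ]
-60 119 [-29.35  54.2   -7.75  59.3   21.7   79.26]
-50 65 [-16.85  54.46  -9.13  58.4    7.28  76.89]
-40 59 [-13.98  53.9   -9.29  58.52   5.55  71.54]
-30 30 [-14.24  54.68  -7.3   58.52   5.8   70.37]
50 22 [-14.34  54.34 -10.6   60.68   1.66  72.15]
60 54 [-14.18  53.51  -8.58  57.8    5.33  71.2 ]
70 22 [-14.76  53.22  -7.27  59.67   6.5   69.56]
```

Request:
jog_arm:
  motion:
    - [0,0,0,0,20,0,20]
    - [0,0,0,10,35,0,20]
    - [0,0,0,20,40,0,20]
    - [0,0,0,20,40,0,20]
    - [0,0,0,20,40,0,20]
    - [0,0,0,15,40,0,20]
    - [0,0,0,10,40,0,20]
    - [0,0,0,0,40,0,20]
    - [0,0,0,0,20,0,20]
    - [0,0,0,0,0,0,20]

```text
t: 18.85
eef_pos: [475.3, 55.8, 228.6]
tcp_rot: [-3.137, 0.493, -3.012]
ft_force: [0.3, 0.1, -4.3]
opening: 0.287
grip_force: 30.0
```

```bash
python3 - <<'E'
from h import *
np.set_printoptions(precision=2,suppress=True)
goto(sw(69,0,69+50),np.stack([-Xs,Ys,-Zs],1)); p,R,s=tool();print(s["joints"])
E
```

```text
pos [475.34  55.81 228.64] rpy [-3.14  0.49 -3.01] shift tool [ 4.12  8.47 44.37]
turn [-0.66 -1.78 -0.67]
[-0.05  0.3   2.21  0.52  0.17 -2.25]
```

```bash
cat > kin.py <<'E'
from h import *
from scipy.optimize import least_squares
def rz(a):return Rn.from_euler("z",a).as_matrix()
def ry(a):return Rn.from_euler("y",a).as_matrix()
def fk(j,P):
    h,a0,L1,e,L2,Lt=P
    R=rz(j[0]);p=np.array([0,0,h])+R@[a0,0,0]
    R=R@ry(j[1]);p=p+R@[0,0,L1]
    R=R@ry(j[2]);p=p+R@[e,0,L2]
    R=R@rz(j[3])@ry(j[4]);p=p+R@[0,0,Lt]
    return p,R@rz(j[5])
D=[([-0.106,0.491,1.559,0,1.092,-0.106],(625.01,.022,292.26)),([.03,.53,1.48,0,1.13,-1.54],(648.65,85.34,291.98)),
([-.58,.55,1.48,0,1.11,-.7],(584.31,-300.76,282.92)),([-.59,.46,1.75,.55,.63,-2.69],(597.48,-248.11,273.65))]
E
python3 - <<'E'
from kin import *
np.set_printoptions(precision=3,suppress=True)
p,R,s=tool();D.append((s["joints"],p))
w=[3,1,1,1,3]
f=lambda P:np.concatenate([k*(fk(j,P)[0]-q) for k,(j,q) in zip(w,D)])
o=least_squares(f,[400,50,550,0,550,200]);P=o.x;print(P,o.fun)
_,R0=fk(D[-1][0],P);C=R0.T@R;print("flange->tool",C)
np.savez("kin.npz",P=P,C=C)
lo=np.array([-3.1,-.84,.05,-1.13,.06,-2.69]);hi=np.array([3.1,2.19,2.79,4.28,2.93,2.69])
def ik(T,Rt,j0):
    g=lambda j:np.concatenate([(fk(j,P)[0]-T)/100,(fk(j,P)[1]@C-Rt).ravel()])
    return least_squares(g,np.clip(j0,lo+.01,hi-.01),bounds=(lo,hi))
for tilt in (30,45,55,15,10):
  t=np.radians(tilt-30)
  for flip in (1,-1):
    B=np.stack([-Xs*flip,Ys*flip,-Zs],1); B=Rn.from_rotvec(-t*Ys).as_matrix()@B
    for d in (50,0):
        G=sw(69,0,d);T=G-69*B[:,2]
        best=min((ik(T,B,j0) for j0 in [s["joints"],[.1,.4,2.1,.1,.3,-1.5],[.1,.4,2.1,.1,.3,1.5],[.1,.4,2.1,3,.3,-1.5],[.1,.4,2.1,3,.3,1.5]]),key=lambda o:o.cost)
        print(tilt,flip,d,best.cost,best.x)
E
```

```text
[1853.777  206.211 -122.269  564.313  825.316  577.734] [ -24.007 -197.013  -15.971    3.406  -65.772   16.873  -54.898  -46.094
   17.223   65.889   18.05    13.945  -11.134 -102.973   -0.043]
flange->tool [[ 0. -1. -0.]
 [ 1.  0. -0.]
 [ 0.  0.  1.]]
30 1 50 0.024846191072030756 [ 0.127 -0.059  2.542  0.023  0.262 -1.608]
30 1 0 0.148566915771056 [ 0.132 -0.124  2.542  0.006  0.425 -1.588]
30 -1 50 0.024846191064773593 [ 0.127 -0.059  2.542  0.023  0.262  1.534]
30 -1 0 0.1485669157333625 [ 0.132 -0.124  2.542  0.006  0.425  1.554]
45 1 50 0.17149626486471437 [ 0.125 -0.03   2.542  0.037  0.198 -1.624]
45 1 0 0.3673009961127631 [ 0.13  -0.09   2.542  0.011  0.347 -1.593]
45 -1 50 0.17149626484676686 [ 0.125 -0.03   2.542  0.037  0.198  1.518]
45 -1 0 0.36730099608841954 [ 0.13  -0.09   2.542  0.011  0.347  1.549]
55 1 50 0.35178225734732754 [ 0.124 -0.018  2.542  0.045  0.178 -1.633]
55 1 0 0.5961806102937457 [ 0.129 -0.075  2.542  0.013  0.317 -1.596]
55 -1 50 0.3517822574907714 [ 0.124 -0.018  2.542  0.046  0.178  1.508]
55 -1 0 0.5961806098340884 [ 0.129 -0.075  2.542  0.013  0.317  1.546]
15 1 50 4.840106482733242e-10 [ 0.131  0.237  2.118  0.006  0.525 -1.588]
15 1 0 0.06337945562317675 [ 0.133 -0.178  2.542  0.002  0.558 -1.582]
15 -1 50 4.84010648268135e-10 [0.131 0.237 2.118 0.006 0.525 1.553]
15 -1 0 0.06337945561409665 [ 0.133 -0.178  2.542  0.002  0.558  1.559]
10 1 50 4.840106482703621e-10 [ 0.132  0.24   2.058  0.003  0.669 -1.584]
10 1 0 0.06022559317524716 [ 0.134 -0.2    2.542  0.001  0.612 -1.581]
10 -1 50 4.840106482725937e-10 [0.132 0.24  2.058 0.003 0.669 1.558]
10 -1 0 0.060225593194226115 [ 0.134 -0.2    2.542  0.001  0.612  1.561]
```

```bash
sed -i 's/h,a0,L1,e,L2,Lt=P/h,a0,L1,e,L2,Lt,b=P/; s/R@\[a0,0,0\]/R@[a0,b,0]/' kin.py
cat >> kin.py <<'E'
lo=np.array([-3.1,-.84,.05,-1.13,.06,-2.69]);hi=np.array([3.1,2.19,2.79,4.28,2.93,2.69])
def ik(T,Rt,j0,P,C):
    g=lambda j:np.concatenate([(fk(j,P)[0]-T)/100,(fk(j,P)[1]@C-Rt).ravel()])
    return least_squares(g,np.clip(j0,lo+.01,hi-.01),bounds=(lo,hi))
E
python3 - <<'E'
from kin import *
np.set_printoptions(precision=3,suppress=True)
p,R,s=tool();D.append((s["joints"],p))
w=[3,1,1,1,3]
f=lambda P:np.concatenate([np.concatenate([k*(fk(j,P)[0]-q) for k,(j,q) in zip(w,D)]),.003*(P-[400,50,550,0,550,200,66])])
o=least_squares(f,[400,50,550,0,550,200,66]);P=o.x;print(P,o.fun)
_,R0=fk(D[-1][0],P);C=np.round(R0.T@R)
np.savez("kin.npz",P=P,C=C)
for tilt in (30,40,50,20,15,10):
  t=np.radians(tilt-30)
  for flip in (1,-1):
    B=np.stack([-Xs*flip,Ys*flip,-Zs],1); B=Rn.from_rotvec(-t*Ys).as_matrix()@B
    for d in (50,0):
        G=sw(69,0,d);T=G-69*B[:,2]
        best=min((ik(T,B,j0,P,C) for j0 in [s["joints"],[.1,.4,2.1,.1,.3,-1.5],[.1,.4,2.1,.1,.3,1.5],[.1,.4,2.1,3,.3,-1.5],[.1,.4,2.1,3,.3,1.5]]),key=lambda o:o.cost)
        print(tilt,flip,d,best.cost,best.x)
E
```

```text
[214.641   4.099 577.083  48.626 414.365 197.18   66.015] [-0.369 -0.366 -0.279 -0.413  0.157  3.186  0.532 -3.489 -0.731 -1.288
  1.445 -2.661  0.361  1.042  0.348 -0.556 -0.138  0.081  0.146 -0.407
 -0.008  0.   ]
30 1 50 0.00010790600221526362 [-0.034  0.41   2.232  1.868  0.09   2.69 ]
30 1 0 4.840106482904916e-10 [-0.025  0.526  2.199  2.448  0.131  2.114]
30 -1 50 4.840106482826122e-10 [-0.035  0.408  2.227  1.685  0.089 -0.269]
30 -1 0 4.840106482775299e-10 [-0.025  0.526  2.199  2.448  0.131 -1.027]
40 1 50 4.840106482818835e-10 [-0.054  0.442  2.335  2.762  0.347  1.778]
40 1 0 4.840106482856291e-10 [-0.041  0.569  2.303  2.858  0.435  1.687]
40 -1 50 4.840106482859359e-10 [-0.054  0.442  2.335  2.762  0.347 -1.364]
40 -1 0 4.840106482747865e-10 [-0.041  0.569  2.303  2.858  0.435 -1.455]
50 1 50 4.840106482947843e-10 [-0.074  0.521  2.436  2.88   0.693  1.633]
50 1 0 4.840106483150403e-10 [-0.059  0.654  2.394  2.922  0.781  1.597]
50 -1 50 4.840106482874057e-10 [-0.074  0.521  2.436  2.88   0.693 -1.509]
50 -1 0 4.840106482863746e-10 [-0.059  0.654  2.394  2.922  0.781 -1.
[... 182 characters left out ...]
0.018  0.41   2.114  0.201  0.278  1.225]
20 -1 0 4.840106482851815e-10 [-0.009  0.519  2.088  0.269  0.197  1.164]
15 1 50 4.840106482967337e-10 [-0.01   0.421  2.057  0.1    0.406 -1.811]
15 1 0 4.840106482913089e-10 [-0.002  0.526  2.031  0.117  0.328 -1.822]
15 -1 50 4.840106482871171e-10 [-0.01   0.421  2.057  0.1    0.406  1.33 ]
15 -1 0 4.84010648287188e-10 [-0.002  0.526  2.031  0.117  0.328  1.32 ]
10 1 50 4.840106482756262e-10 [-0.003  0.438  2.     0.05   0.532 -1.758]
10 1 0 4.840106482944594e-10 [ 0.004  0.538  1.973  0.054  0.458 -1.756]
10 -1 50 4.840106482839179e-10 [-0.003  0.438  2.     0.05   0.532  1.384]
10 -1 0 4.840106482882987e-10 [0.004 0.538 1.973 0.054 0.458 1.385]
```

The kinematics fit within about 1 mm. At the full 30° tilt the arm hits its wrist singularity. I'll use a 20° tool tilt instead and press the post down into the vees, where it can pivot in the grip.

```bash
cat >> h.py <<'E'
def B(tilt): return Rn.from_rotvec(-np.radians(tilt-30)*Ys).as_matrix()@np.stack([-Xs,Ys,-Zs],1)
E
python3 - <<'E'
from h import *
np.set_printoptions(precision=2,suppress=True)
b=B(20);T=sw(69,0,35)-69*b[:,2];goto(T,b);print(b.T@(T-tool()[0]),"down Zs in tool:",b.T@(-Zs),T)
E
```

```text
pos [475.34  55.81 228.64] rpy [-3.14  0.49 -3.01] shift tool [-8.35  8.79 60.04]
turn [-0.6   8.22 -0.72]
[-16.96   8.01  58.31] down Zs in tool: [-0.17  0.    0.98] [509.71  68.86 179.65]
```

Request:
jog_arm:
  motion:
    - [-0.3,4,-0.3,0,0,0,20]
    - [-0.3,4.2,-0.4,0,0,0,20]
    - [0,0,0,-6,4,15,20]
    - [0,0,0,-6,4,20,20]
    - [0,0,0,-5,0,15,20]
    - [0,0,0,0,0,8,20]
    - [0,0,0,0,0,0,20]
    - [0,0,0,0,0,0,20]

```text
t: 19.85
eef_pos: [510.4, 66.8, 180.2]
tcp_rot: [3.141, 0.35, -3.003]
ft_force: [-0.5, -0.5, -3.5]
opening: 0.288
grip_force: 30.0
```

```bash
python3 - <<'E'
from h import *
np.set_printoptions(precision=2,suppress=True)
b=B(20);goto(sw(69,0,35)-69*b[:,2],b);p,R,s=tool();print(s["joints"],s["ft_force"])
r=cam("wrist");np.savez("wrist3.npz",**r);save(r,"pics/wrist3.png",1.2)
r=cam("side");np.savez("side3.npz",**r);W=cloud(r)
L=(W.reshape(-1,3)-p)@R
L=L[(abs(L[:,1])<16)&(L[:,2]>45)&(L[:,2]<78)&(abs(L[:,0])<160)]
for a in range(-60,90,10):
    k=L[abs(L[:,0]-a)<5]
    if len(k)>5: print(a,len(k),np.percentile(k,[5,50,95],axis=0)[:,1:].ravel())
E
```

```text
pos [510.39  66.82 180.21] rpy [ 3.14  0.35 -3.  ] shift tool [0.56 2.12 0.39]
turn [-0.07  0.08 -0.26]
[-0.02  0.44  2.11  0.22  0.25 -1.93] [-0.5  -0.52 -3.55]
-60 23 [-11.27  53.36   2.85  56.5   14.19  66.06]
-50 35 [-14.29  53.6  -10.36  58.91   8.35  74.53]
-40 30 [-14.86  55.13  -9.74  59.63   1.94  71.47]
-30 21 [-14.65  56.19 -11.98  66.15   0.46  75.01]
-20 19 [-15.03  60.07 -11.94  66.42  -7.02  75.92]
20 17 [-15.31  59.42 -13.12  64.63  -9.57  76.62]
30 18 [-14.68  59.46 -12.21  66.19  -9.    75.55]
40 19 [-15.    56.48 -12.6   64.98  -6.71  75.35]
50 32 [-14.9   54.82  -9.32  59.4    2.98  74.12]
60 32 [-15.24  53.6   -9.84  59.94   0.99  75.71]
70 12 [-15.34  54.38 -11.    58.32  -1.08  71.25]
```

View pics/wrist3.png

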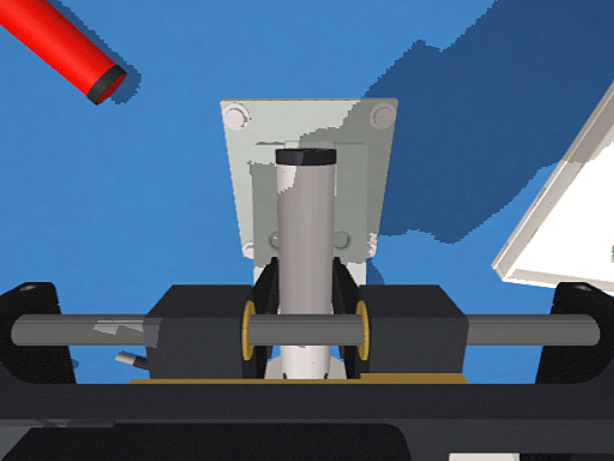

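The post (306,150 down) sits over the bracket, with the hole midpoint about 3 mm to its right (+y). I'll correct that and descend.

Request:
jog_arm:
  motion:
    - [0,0,0,0,2.6,0,20]
    - [0,0,0,-2,0,10,20]
    - [0,0,0,-2,0,10,20]
    - [0,0,0,-1,0,6,20]
    - [0,0,0,0,0,0,20]
    - [0,0,0,0,0,0,20]

```text
t: 20.7
eef_pos: [523.6, 71.4, 157.2]
tcp_rot: [3.141, 0.35, -3.003]
ft_force: [-0.3, -0.1, -3.7]
opening: 0.288
grip_force: 30.0
```

```bash
python3 - <<'E'
from h import *
np.set_printoptions(precision=2,suppress=True)
b=B(20);goto(sw(69,0,0)-69*b[:,2],b);p,R,s=tool();print(s["joints"],s["ft_force"]); print("grip in saddle",sad(p+69*R[:,2]))
E
```

```text
pos [523.6   71.36 157.18] rpy [ 3.14  0.35 -3.  ] shift tool [-0.51 -0.48  8.53]
turn [-0.07  0.04 -0.26]
[-0.01  0.5   2.1   0.25  0.21 -1.95] [-0.33 -0.06 -3.72]
grip in saddle [70.02  0.42  8.48]
```

Request:
jog_arm:
  motion:
    - [0,0,0,-0.3,0,2,20]
    - [0,0,0,-0.3,0,1.5,20]
    - [0,0,0,-0.3,0,1.5,20]
    - [0,0,0,0,0,0,20]

```text
t: 21.2
eef_pos: [525.8, 71.8, 152.9]
tcp_rot: [3.141, 0.349, -3.003]
ft_force: [-5.5, 0.9, 1.4]
opening: 0.285
grip_force: 30.0
```

Request:
jog_arm:
  motion:
    - [0,0,0,-0.3,0,1.5,20]
    - [0,0,0,-0.2,0,1.5,20]
    - [0,0,0,0,0,0,20]

```text
t: 21.58
eef_pos: [527.2, 72.1, 150.3]
tcp_rot: [3.141, 0.349, -3.003]
ft_force: [-5.7, 1.3, 2.4]
opening: 0.286
grip_force: 30.0
```

```bash
python3 - <<'E'
from h import *
np.set_printoptions(precision=2,suppress=True)
p,R,s=tool();print(s["ft_force"],s["moment"]); print("grip in saddle",sad(p+69*R[:,2]))
E
```

```text
[-5.67  1.32  2.41] [0.25 0.78 0.11]
grip in saddle [69.68  0.62  0.7 ]
```

Request:
jog_arm:
  motion:
    - [0,0,0,-0.2,0,1.2,20]
    - [0,0,0,0,0,0,20]

```text
t: 21.82
eef_pos: [527.7, 72.1, 149.3]
tcp_rot: [3.141, 0.349, -3.003]
ft_force: [-5.8, 0.9, 2.7]
opening: 0.288
grip_force: 30.0
```

```bash
python3 - <<'E'
from h import *
np.set_printoptions(precision=2,suppress=True)
p,R,s=tool();print(s["ft_force"],s["moment"]); print("grip in saddle",sad(p+69*R[:,2]))
for n in ["side","scene"]:
    r=cam(n);np.savez(n+"4.npz",**r);L=sad(cloud(r).reshape(-1,3));C=r["color"].reshape(-1,3)
    m=(abs(L[:,1])<18)&(L[:,2]>-12)&(L[:,2]<20)&(L[:,0]>-15)&(L[:,0]<130)
    for a in range(0,130,10):
        k=L[m&(abs(L[:,0]-a)<5)]
        if len(k)>5: print(n,a,len(k),"z",np.percentile(k[:,2],[50,95]),"y",np.percentile(k[:,1],[5,95]))
E
```

```text
[-5.81  0.86  2.74] [0.2  0.84 0.13]
grip in saddle [69.7   0.61 -0.43]
side 0 26 z [ 4.5  15.41] y [-15.07   5.8 ]
side 10 39 z [ 5.3  15.04] y [-15.93   1.79]
side 20 35 z [ 8.7  15.24] y [-15.67   4.17]
side 30 23 z [ 7. 14.] y [-14.52  -1.37]
side 40 17 z [4.42 9.3 ] y [-14.42  -7.53]
side 50 14 z [3.08 9.07] y [-15.29  -9.23]
side 60 6 z [-1.64  7.42] y [-16.84 -11.36]
side 80 7 z [-2.31  5.73] y [-16.16 -10.7 ]
side 90 12 z [-2.39  3.63] y [-15.49 -10.95]
side 100 14 z [-6.33  0.33] y [-15.73 -10.94]
side 110 34 z [ 7.55 15.01] y [-14.94   4.62]
side 120 32 z [10.95 16.02] y [-16.03   9.93]
scene 0 20 z [ 3.12 14.47] y [-16.43  -4.85]
scene 10 19 z [ 0.97 14.83] y [-15.19  -0.95]
scene 20 25 z [ 2.22 14.71] y [-16.47  -4.14]
scene 30 23 z [ 5.25 14.55] y [-14.42  -3.91]
scene 40 21 z [ 2.36 13.7 ] y [-14.65  -5.2 ]
scene 50 7 z [2.24 9.19] y [-13.84 -11.11]
scene 60 9 z [-1.08 17.29] y [-16.91  13.75]
scene 70 14 z [ 1.03 17.73] y [-17.83  14.53]
scene 80 31 z [11.44 18.98] y [-16.44  15.9 ]
scene 90 25 z [ 5.46 14.25] y [-15.74  -3.16]
scene 100 26 z [ 1.91 14.09] y [-15.33  -3.9 ]
scene 110 22 z [ 3.25 14.23] y [-14.44  -1.17]
```

The post is level in the vees, with its top at z ≈ 14–15 along its length. Releasing and retracting.

Request:
jog_arm:
  motion:
    - [0,0,0,0,0,0,50]
    - [0,0,0,0,0,0,50]
    - [0,0,0,0,0,0,50]
    - [0,0,0,0,0,-20,50]
    - [0,0,0,0,0,-40,50]
    - [0,0,0,0,0,-50,50]
    - [0,0,0,0,0,-50,50]
    - [0,0,0,0,0,0,50]

```text
t: 22.92
eef_pos: [473.9, 64.3, 302.7]
tcp_rot: [-3.141, 0.356, -3.003]
ft_force: [-0.3, 0.5, -1.0]
opening: 0.529
grip_force: 0.0
```

```bash
python3 - <<'E'
from h import *
np.set_printoptions(precision=2,suppress=True)
p,R,s=tool();print(p,s["tcp_rot"],s["joints"])
for n in ["side","wrist"]:
    r=cam(n);np.savez(n+"5.npz",**r);L=sad(cloud(r).reshape(-1,3))
    if n=="wrist": save(r,"pics/wrist5.png",1.2)
    m=(abs(L[:,1])<18)&(L[:,2]>-12)&(L[:,2]<25)&(L[:,0]>-15)&(L[:,0]<130)
    for a in range(-12,130,8):
        k=L[m&(abs(L[:,0]-a)<4)]
        if len(k)>5: print(n,a,len(k),"z",np.percentile(k[:,2],[50,95]),"y",np.percentile(k[:,1],[5,95]))
    k=L[m&(L[:,2]>8)&(L[:,0]<40)];print("heel x",np.percentile(k[:,0],[0,2]) if len(k) else None)
E
```

```text
[473.94  64.33 302.68] [-3.14  0.36 -3.  ] [-0.03  0.19  2.05  0.11  0.55 -1.82]
side -4 24 z [ 2.92 10.45] y [-16.08   5.6 ]
side 4 27 z [ 8.55 14.12] y [-16.3    3.34]
side 12 27 z [ 5.46 15.05] y [-15.83  -0.69]
side 20 28 z [ 6.3  14.93] y [-15.36   0.7 ]
side 28 25 z [ 9.11 13.5 ] y [-15.15   2.55]
side 36 25 z [10.28 14.99] y [-15.17   3.91]
side 44 24 z [ 7.53 14.14] y [-13.25   3.49]
side 52 26 z [10.13 16.46] y [-13.72   3.83]
side 60 22 z [ 9.78 15.48] y [-13.96   3.85]
side 68 24 z [ 8.79 15.9 ] y [-14.72   2.55]
side 76 24 z [ 9.31 15.84] y [-14.5    3.03]
side 84 25 z [ 8.79 13.4 ] y [-14.98   5.34]
side 92 29 z [ 5.9  14.67] y [-14.85   3.09]
side 100 32 z [ 7.13 14.77] y [-15.36   4.53]
side 108 29 z [ 9.04 13.9 ] y [-15.51   3.26]
side 116 23 z [10.34 14.13] y [-13.16   4.73]
side 124 28 z [13.16 15.68] y [-17.32  15.08]
heel x [-0.36  0.03]
wrist -4 162 z [5.38 6.52] y [-12.78  13.22]
wrist 4 185 z [13.38 16.23] y [-12.7   14.16]
wrist 12 199 z [12.69 15.61] y [-14.66  14.88]
wrist 20 209 z [12.91 15.58] y [-14.65  14.88]
wrist 28 176 z [13.08 15.71] y [-13.03  13.12]
wrist 36 169 z [13.18 15.76] y [-11.89  11.95]
wrist 44 175 z [13.27 15.68] y [-11.97  11.96]
wrist 52 181 z [13.45 15.75] y [-12.02  11.9 ]
wrist 60 165 z [13.11 15.72] y [-12.11  11.91]
wrist 68 165 z [13.04 15.8 ] y [-12.18  11.88]
wrist 76 162 z [13.29 15.7 ] y [-12.19  11.9 ]
wrist 84 161 z [13.52 15.83] y [-11.12  11.92]
wrist 92 182 z [12.9  15.41] y [-14.17  14.7 ]
wrist 100 185 z [12.86 15.64] y [-14.23  14.86]
wrist 108 179 z [13.04 15.76] y [-14.26  14.78]
wrist 116 159 z [13.08 15.69] y [-11.38  11.84]
wrist 124 233 z [15.07 16.48] y [-15.86  16.17]
heel x [0.53 1.3 ]
```

View pics/wrist5.png

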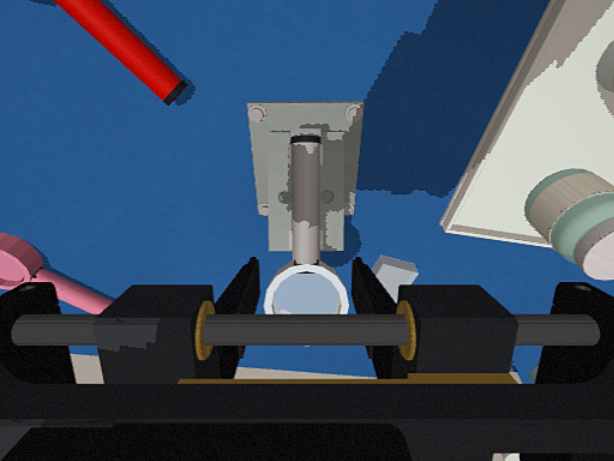

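The post is seated: heel x ≈ 0.5–1, centred in y, and in the picture it runs from (305,140) between the holes at (285,197) and (327,197). Next is the U-bolt, picked with the tool tilted −10° so it can go in at a 20° tool tilt.

```bash
python3 - <<'E'
from kin import *
np.set_printoptions(precision=3,suppress=True)
k=np.load("kin.npz");P,C=k["P"],k["C"]
yb=np.radians(8)
def Bk(tilt,yaw,flip):
    X=np.array([np.cos(yaw),np.sin(yaw),0]);Y=np.array([-np.sin(yaw),np.cos(yaw),0]);Z=np.array([0,0,1.])
    return Rn.from_rotvec(-np.radians(tilt)*Y).as_matrix()@np.stack([-X*flip,Y*flip,-Z],1)
J=[tool()[2]["joints"],[-.6,.4,2.,.1,.5,-2.3],[-.6,.4,2.,-.3,.9,1],[-.6,.4,2.,.1,.3,1.5],[.1,.4,2.1,3,.3,-1.5],[.1,.4,2.1,3,.3,1.5]]
for d in (10,15):
  for flip in (1,-1):
    for nm,b,G in [("pick",Bk(-d,yb,flip),np.array([462.8,-368.3,63.5])),("lift",Bk(-d,yb,flip),np.array([462.8,-368.3,163.5])),("mid",Bk(-d,yb,flip),np.array([480,-150,200.])),("pre",Bk(30-d,yaw,flip),sw(57,0,100)),("home",Bk(30-d,yaw,flip),sw(57,0,-5))]:
        best=min((ik(G-59*b[:,2],b,j,P,C) for j in J),key=lambda o:o.cost);print(d,flip,nm,round(best.cost,5),best.x)
p,R,s=tool();b=Bk(0,yb,1);print(R.T@(np.array([462.8,-250,300])-p),np.degrees(Rn.from_matrix(R.T@b).as_rotvec()))
E
```

```text
10 1 pick 0.0 [-0.727  0.702  1.702 -0.176  0.859 -2.314]
10 1 lift 0.0 [-0.727  0.569  1.638 -0.153  1.054 -2.353]
10 1 mid 0.0 [-0.39   0.419  1.802 -0.1    1.074 -2.046]
10 1 pre 0.0 [-0.031  0.32   2.159  0.187  0.324 -1.912]
10 1 home 0.0 [-0.011  0.554  2.11   0.379  0.142 -2.091]
10 -1 pick 0.0 [-0.727  0.702  1.702 -0.176  0.859  0.828]
10 -1 lift 0.0 [-0.727  0.569  1.638 -0.153  1.054  0.788]
10 -1 mid 0.0 [-0.39   0.419  1.802 -0.1    1.074  1.096]
10 -1 pre 0.0 [-0.031  0.32   2.159  0.187  0.324  1.229]
10 -1 home 0.0 [-0.011  0.554  2.11   0.379  0.142  1.051]
15 1 pick 0.0 [-0.7    0.726  1.661 -0.24   0.945 -2.251]
15 1 lift 0.0 [-0.7    0.595  1.6   -0.214  1.133 -2.301]
15 1 mid 0.0 [-0.37   0.452  1.758 -0.138  1.165 -2.011]
15 1 pre 0.0 [-0.022  0.333  2.105  0.099  0.447 -1.819]
15 1 home 0.0 [-0.004  0.558  2.055  0.142  0.272 -1.85 ]
15 -1 pick 0.0 [-0.7    0.726  1.661 -0.24   0.945  0.89 ]
15 -1 lift 0.0 [-0.7    0.595  1.6   -0.214  1.133  0.84 ]
15 -1 mid 0.0 [-0.37   0.452  1.758 -0.138  1.165  1.131]
15 -1 pre 0.0 [-0.022  0.333  2.105  0.099  0.447  1.322]
15 -1 home 0.0 [-0.004  0.558  2.055  0.142  0.272  1.292]
[  50.885 -309.827  -19.265] [ 0.003 20.116 -0.071]
```

Request:
jog_arm:
  motion:
    - [0,10,0,0,0,0,75]
    - [0,10.1,0,0,0,0,75]
    - [0,0,0,0,-25,0,75]
    - [0,0,0,-5,-50,0,75]
    - [0,0,0,0,-55,0,75]
    - [0,0,0,0,-60,0,75]
    - [0,0,0,0,-60,0,75]
    - [0,0,0,0,-60,0,75]
    - [0,0,0,0,-60,0,75]
    - [0,0,0,0,-45,0,75]

```text
t: 24.28
eef_pos: [536.3, -348.6, 296.5]
tcp_rot: [3.139, -0.003, -3.004]
ft_force: [-0.3, 0.3, -0.1]
opening: 0.786
grip_force: 0.0
```

Request:
jog_arm:
  motion:
    - [0,0,0,0,-22,0,75]
    - [0,0,0,0,0,0,75]
    - [0,0,0,0,0,0,75]

```text
t: 24.65
eef_pos: [539.2, -366.9, 297.9]
tcp_rot: [3.139, -0.002, -3.003]
ft_force: [-0.5, -0.6, 1.3]
opening: 0.79
grip_force: 0.0
```

```bash
python3 - <<'E'
from h import *
np.set_printoptions(precision=2,suppress=True)
p,R,s=tool();print(p,s["tcp_rot"],s["joints"])
r=cam("wrist");np.savez("wrist6.npz",**r);save(r,"pics/wrist6.png",1.2)
W=cloud(r);C=r["color"].astype(int);x,y,z=np.moveaxis(W,-1,0);near=(abs(x-440)<90)&(abs(y+372)<80)
t=W[near&(z>28)&(z<37)];print("block",len(t),cv2.minAreaRect(t[:,:2].astype(np.float32)),np.median(t[:,2]))
for zl in (45,60,80,86):
    u=W[near&(z>zl)&(z<100)&(x>438)]
    c=u.mean(0);d=np.linalg.svd((u-c)[:,:2])[2][0];print("big",zl,len(u),c,np.percentile(u,[2,98],axis=0).ravel(),cv2.minAreaRect(u[:,:2].astype(np.float32)),d)
    u=u[u[:,2]>0]
print("small",np.percentile(W[near&(z>45)&(z<100)&(x<438)],[2,98],axis=0).ravel())
E
```

```text
[ 539.23 -366.95  297.9 ] [ 3.14 -0.   -3.  ] [-0.7   0.53  1.48 -0.    1.14 -2.41]
block 6113 ((434.7808837890625, -371.5838317871094), (109.71110534667969, 84.33685302734375), 7.981468677520752) 33.25012811899495
big 45 419 [ 462.72 -368.39   87.18] [ 456.57 -392.29   73.53  468.88 -343.9    93.65] ((462.6737060546875, -368.12506103515625), (8.42879581451416, 52.548377990722656), 7.91705322265625) [-0.14  0.99]
big 60 419 [ 462.72 -368.39   87.18] [ 456.57 -392.29   73.53  468.88 -343.9    93.65] ((462.6737060546875, -368.12506103515625), (8.42879581451416, 52.548377990722656), 7.91705322265625) [-0.14  0.99]
big 80 368 [ 462.65 -368.02   88.77] [ 456.94 -388.53   80.83  468.4  -346.9    93.7 ] ((462.6220703125, -367.70166015625), (8.183509826660156, 45.73088073730469), 7.920578956604004) [-0.14  0.99]
big 86 285 [ 462.64 -367.89   90.37] [ 457.49 -383.94   86.41  467.73 -351.55   93.82] ((462.5831298828125, -367.3775939941406), (8.043371200561523, 35.469940185546875), 7.887550354003906) [-0.14  0.99]
small [ 402.76 -393.     50.55  413.06 -357.59   68.66]
```

View pics/wrist6.png

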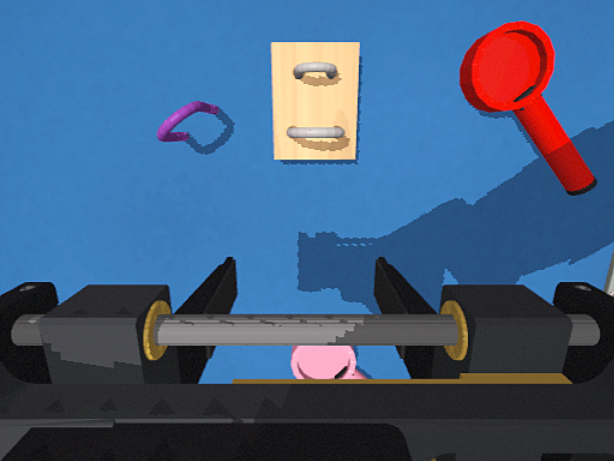

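The larger U-bolt is at (316,131) in the picture, world (462.6, −368.1), yaw 7.9°, matching the block. I'll tilt by −15° and move over it.

Request:
jog_arm:
  motion:
    - [0,7.5,0,0,0,0,75]
    - [0,7.5,0,0,0,0,75]
    - [0,0,0,0,0,0,75]
    - [0,0,0,0,0,0,75]

```text
t: 25.2
eef_pos: [539.3, -367.1, 299.2]
tcp_rot: [3.141, -0.26, -3.002]
ft_force: [0.0, -0.5, -0.5]
opening: 0.788
grip_force: 0.0
```

```bash
python3 - <<'E'
from h import *
np.set_printoptions(precision=2,suppress=True)
y=np.radians(7.95);X=np.array([np.cos(y),np.sin(y),0]);Y=np.array([-np.sin(y),np.cos(y),0])
b=Rn.from_rotvec(np.radians(15)*Y).as_matrix()@np.stack([-X,Y,[0,0,-1]],1)
goto(np.array([462.6,-368.1,64+80])-59*b[:,2],b);print("down in tool",b.T@[0,0,-1],tool()[2]["joints"])
E
```

```text
pos [ 539.33 -367.12  299.25] rpy [ 3.14 -0.26 -3.  ] shift tool [ 33.56   9.61 110.6 ]
turn [0.03 0.11 0.04]
down in tool [-0.26 -0.    0.97] [-0.64  0.59  1.38 -0.19  1.36 -2.3 ]
```

Request:
jog_arm:
  motion:
    - [0,0,0,10,4,35,75]
    - [0,0,0,12,3,40,75]
    - [0,0,0,11.5,2.6,35.6,75]
    - [0,0,0,0,0,0,75]
    - [0,0,0,-7,0,26,75]
    - [0,0,0,-7,0,26,75]
    - [0,0,0,-4,0,15,75]
    - [0,0,0,0,0,0,75]
    - [0,0,0,0,0,0,75]

```text
t: 26.32
eef_pos: [478.0, -366.9, 133.0]
tcp_rot: [-3.141, -0.261, -3.003]
ft_force: [-0.1, -0.4, -0.0]
opening: 0.786
grip_force: 0.0
```

```bash
python3 - <<'E'
from h import *
np.set_printoptions(precision=2,suppress=True)
y=np.radians(7.95);X=np.array([np.cos(y),np.sin(y),0]);Y=np.array([-np.sin(y),np.cos(y),0])
b=Rn.from_rotvec(np.radians(15)*Y).as_matrix()@np.stack([-X,Y,[0,0,-1]],1)
goto(np.array([462.6,-368.1,64])-59*b[:,2],b)
E
```

```text
pos [ 477.96 -366.89  132.97] rpy [-3.14 -0.26 -3.  ] shift tool [-2.99  0.93 11.6 ]
turn [-0.05  0.03 -0.02]
```

Request:
jog_arm:
  motion:
    - [0,0,0,-3,0.9,11.6,75]
    - [0,0,0,0,0,0,75]
    - [0,0,0,0,0,0,45]
    - [0,0,0,0,0,0,45]
    - [0,0,0,0,0,0,45]
    - [0,0,0,0,0,0,45]
    - [0,0,0,0,0,0,45]

```text
t: 27.2
eef_pos: [477.2, -365.7, 120.0]
tcp_rot: [3.141, -0.262, -3.003]
ft_force: [-0.6, 0.7, 1.8]
opening: 0.559
grip_force: 30.0
```

Request:
jog_arm:
  motion:
    - [0,0,0,3,0,-10,45]
    - [0,0,0,4,0,-15,45]
    - [0,0,0,5,0,-19,45]
    - [0,0,0,8,0,-30,45]
    - [0,0,0,8,0,-30,45]
    - [0,0,0,7,0,-25,45]
    - [0,0,0,0,0,0,45]
    - [0,0,0,0,0,0,45]

```text
t: 28.2
eef_pos: [476.6, -365.6, 253.2]
tcp_rot: [3.141, -0.263, -3.003]
ft_force: [-0.1, -0.2, -0.8]
opening: 0.561
grip_force: 30.0
```

```bash
python3 - <<'E'
from h import *
np.set_printoptions(precision=2,suppress=True)
p,R,s=tool();print(p,s["tcp_rot"],s["opening"])
for n in ["wrist","side"]:
    r=cam(n);np.savez(n+"7.npz",**r);W=cloud(r)
    if n=="side":
        u,v=w2px(r,[463,-368,170]);u,v=int(u),int(v);cv2.imwrite("pics/side7.png",cv2.resize(r["color"][max(0,v-70):v+90,u-90:u+90,::-1],None,fx=4,fy=3.6,interpolation=cv2.INTER_CUBIC))
    L=(W.reshape(-1,3)-p)@R
    m=(abs(L[:,1])<34)&(L[:,2]>20)&(L[:,2]<135)&(abs(L[:,0])<40)
    for a in range(25,135,6):
        k=L[m&(abs(L[:,2]-a)<3)]
        if len(k)>3: print(n,a,len(k),"x",np.percentile(k[:,0],[5,50,95]),"y",np.percentile(k[:,1],[5,95]))
E
```

```text
[ 476.62 -365.58  253.21] [ 3.14 -0.26 -3.  ] 0.5605246384146372
wrist 25 300 x [-8.39 11.99 12.71] y [-32.93  32.79]
wrist 31 984 x [ 4.72  8.5  12.5 ] y [-30.02  29.97]
wrist 37 739 x [ 2.63  8.57 12.48] y [-30.22  30.61]
wrist 43 449 x [ 0.26  7.76 12.54] y [-31.41  31.52]
wrist 49 326 x [-3.73  7.31 12.58] y [-31.76  31.77]
wrist 55 255 x [-6.95  8.35 12.56] y [-32.07  31.41]
wrist 61 204 x [ 0.39  9.64 12.53] y [-31.98  30.98]
wrist 67 184 x [-0.76  5.97 12.38] y [-30.81  29.94]
wrist 73 169 x [-2.89  6.15 12.49] y [-29.84  29.2 ]
wrist 79 82 x [-6.69 -2.35 10.23] y [-26.86  25.63]
wrist 85 42 x [-8.25 -3.99 -2.51] y [-23.98  22.5 ]
wrist 91 34 x [-9.35 -5.02 -3.81] y [-22.59  22.86]
wrist 97 43 x [-10.14  -6.97  -5.62] y [-24.46  23.8 ]
wrist 103 34 x [-12.92  -8.45  -7.33] y [-23.59  22.68]
wrist 109 19 x [-11.98  -9.33  -8.39] y [-23.87  24.21]
side 25 6 x [1.52 3.54 5.27] y [25.88 27.88]
side 31 4 x [-0.25  1.22  2.13] y [25.95 26.92]
side 37 12 x [-2.55 11.69 12.46] y [-31.31  32.9 ]
side 43 9 x [-3.03 10.57 12.57] y [-30.03  31.4 ]
side 49 7 x [10.29 11.24 12.22] y [-30.31  33.57]
side 55 8 x [10.04 11.66 12.44] y [-31.41  30.59]
side 61 10 x [10.44 11.85 12.61] y [-33.08  31.96]
side 67 9 x [ 9.02 11.14 12.21] y [-33.39  28.43]
side 73 25 x [-9.03  6.96 12.26] y [-32.03  28.78]
side 79 10 x [-3.9   4.6   9.47] y [-30.81  28.36]
side 85 8 x [-9.71 -6.81 -5.06] y [-27.44  18.77]
side 91 14 x [-12.78  -7.79  -4.15] y [-27.55  21.38]
side 97 14 x [-14.3  -10.2   -6.25] y [-27.1   19.38]
side 103 14 x [-15.87 -10.48  -7.45] y [-26.49  19.74]
side 109 11 x [-15.74 -11.78  -9.07] y [-27.33  20.23]
```

View pics/side7.png

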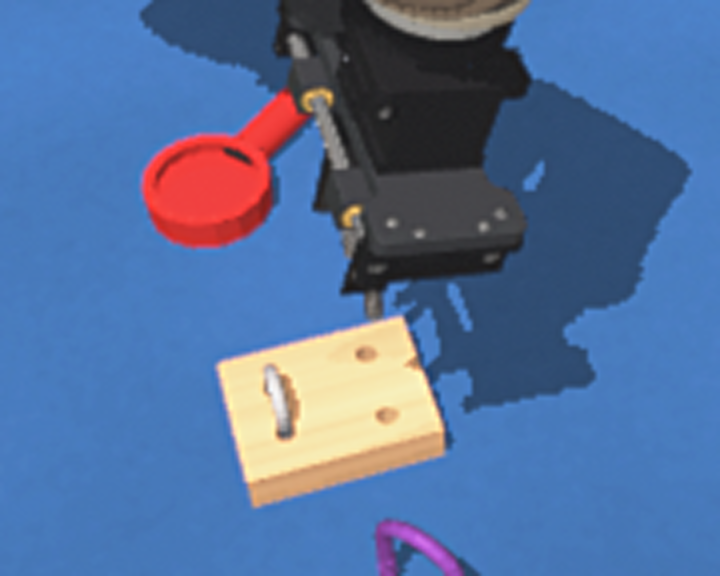

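The U-bolt is out of the block and held square (tool y symmetric at ±23.5, legs at ~14.5° in the tool). Carrying it to the bracket.

Request:
jog_arm:
  motion:
    - [0,0,0,0,20,0,45]
    - [0,0,0,0,40,0,45]
    - [0,0,0,0,50,0,45]
    - [0,0,0,0,55,0,45]
    - [0,0,0,0,55,0,45]
    - [0,0,0,0,55,0,45]
    - [0,0,0,0,55,0,45]
    - [0,0,0,0,50,0,45]
    - [0,0,0,0,30,0,45]
    - [0,0,0,0,15,0,45]

```text
t: 29.55
eef_pos: [417.1, 56.8, 253.5]
tcp_rot: [3.141, -0.263, -3.001]
ft_force: [0.1, -0.3, -0.9]
opening: 0.56
grip_force: 30.0
```

Request:
jog_arm:
  motion:
    - [0,-6,0,0,0,0,45]
    - [0,-8,0,0,0,0,45]
    - [0,-8,0,0,0,0,45]
    - [0,-8,0,0,0,0,45]
    - [0,0,0,0,0,0,45]
    - [0,0,0,0,0,0,45]

```text
t: 30.3
eef_pos: [418.4, 55.0, 253.7]
tcp_rot: [3.141, 0.258, -3.004]
ft_force: [0.1, -0.2, -1.0]
opening: 0.557
grip_force: 30.0
```

```bash
cat >> h.py <<'E'
def ucrown(d=14.7):  # crown and U axis from tool pose
    p,R,s=tool();a=np.radians(d);up=R@np.array([np.sin(a),0,-np.cos(a)])
    return p+R@np.array([-.3,0,59])+24.5*up,up
E
python3 - <<'E'
from h import *
np.set_printoptions(precision=2,suppress=True)
b=B(15);goto(sw(57,0,85)-59*b[:,2],b);c,up=ucrown();print("crown",sad(c),"up",up@np.stack([Xs,Ys,Zs],1),tool()[2]["joints"])
print(b.T@(sw(57,0,85)-59*b[:,2]-tool()[0]))
E
```

```text
pos [418.44  54.96 253.71] rpy [ 3.14  0.26 -3.  ] shift tool [-51.68   1.03  59.8 ]
turn [-0.04 -0.19 -0.28]
crown [ 23.1   -0.73 180.72] up [0.01 0.   1.  ] [-0.05  0.2   2.19  0.1   0.5  -1.84]
[-51.48   0.74  59.98]
```

Request:
jog_arm:
  motion:
    - [0,0,-0.3,-10,1,10,45]
    - [0,0,0,-20,0,20,45]
    - [0,0,0,-15,0,20,45]
    - [0,0,0,-6.7,0,10,45]
    - [0,0,0,0,0,0,45]
    - [0,0,0,0,0,0,45]

```text
t: 31.05
eef_pos: [482.5, 65.4, 209.2]
tcp_rot: [-3.141, 0.261, -2.998]
ft_force: [-0.3, 0.0, -0.3]
opening: 0.557
grip_force: 30.0
```

```bash
python3 - <<'E'
from h import *
np.set_printoptions(precision=2,suppress=True)
c,up=ucrown();print("crown",sad(c),"up",up@np.stack([Xs,Ys,Zs],1),tool()[2]["joints"])
r=cam("wrist");np.savez("wrist8.npz",**r)
cv2.imwrite("pics/wrist8.png",cv2.resize(r["color"][60:330,120:390,::-1],None,fx=2.2,fy=2.2,interpolation=cv2.INTER_CUBIC))
for q in [sw(57,22.5,-30),sw(57,-22.5,-30),c-80.5*up+22.5*Ys,c-80.5*up-22.5*Ys]:
    u,v=w2px(r,q);print((u,v),((u-120)*2.2,(v-60)*2.2))
L=sad(cloud(r).reshape(-1,3))
m=(abs(L[:,0]-60)<40)&(abs(abs(L[:,1])-22.5)<9)&(L[:,2]>24)&(L[:,2]<80)
for a in range(27,80,6):
    for sg in (-1,1):
        k=L[m&(abs(L[:,2]-a)<3)&(L[:,1]*sg>0)]
        if len(k)>3: print(a,sg,len(k),"x",np.percentile(k[:,0],[5,50,95]),"y",np.percentile(k[:,1],[5,50,95]))
E
```

```text
crown [ 57.08   0.43 109.72] up [0.01 0.   1.  ] [-0.02  0.36  2.1   0.1   0.42 -1.82]
(np.float64(276.99566324127403), np.float64(219.39996472742004)) (np.float64(345.39045913080287), np.float64(350.67992240032413))
(np.float64(232.13881832600714), np.float64(219.4033742829339)) (np.float64(246.70540031721572), np.float64(350.6874234224546))
(np.float64(283.4543400825531), np.float64(227.96495971738383)) (np.float64(359.5995481816168), np.float64(369.5229113782445))
(np.float64(226.73413856501207), np.float64(227.96797316502395)) (np.float64(234.81510484302657), np.float64(369.52954096305274))
33 1 6 x [53.29 53.82 56.26] y [18.06 20.8  23.9 ]
39 -1 21 x [53.19 53.93 58.07] y [-24.88 -19.97 -17.89]
39 1 16 x [53.15 53.79 58.29] y [17.68 20.26 23.81]
45 -1 18 x [53.21 54.36 57.3 ] y [-25.47 -19.94 -18.09]
45 1 16 x [53.22 53.81 56.29] y [17.86 20.47 24.89]
51 -1 18 x [53.22 53.92 57.38] y [-24.27 -20.09 -17.86]
51 1 21 x [53.18 54.29 57.87] y [17.61 19.36 24.09]
57 -1 22 x [53.08 54.   58.05] y [-23.81 -19.81 -17.9 ]
57 1 19 x [53.17 53.77 58.01] y [17.67 20.5  24.15]
63 -1 33 x [53.28 54.73 59.06] y [-25.55 -20.07 -17.92]
63 1 34 x [53.23 54.48 59.05] y [17.73 19.7  25.34]
69 -1 36 x [42.03 53.92 57.67] y [-28.35 -23.01 -18.43]
69 1 36 x [42.87 54.01 57.41] y [18.02 22.45 26.95]
75 -1 90 x [41.53 49.22 55.91] y [-30.25 -26.65 -18.55]
75 1 86 x [41.52 47.45 56.  ] y [18.32 26.48 29.78]
```

View pics/wrist8.png

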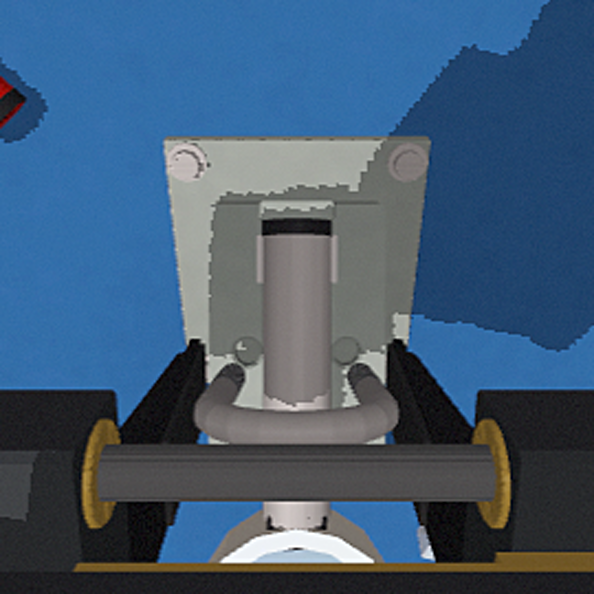

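The holes appear at (247,350) and (346,350), as predicted, and the leg ends are at (236,372) and (358,372), centred and parallel to Zs. Descending in two stages.

Request:
jog_arm:
  motion:
    - [0,0,0,-3.4,0,12.6,45]
    - [0,0,0,-4.1,0,15.5,45]
    - [0,0,0,-3.6,0,13.5,45]
    - [0,0,0,-1.8,0,6.8,45]
    - [0,0,0,0,0,0,45]
    - [0,0,0,0,0,0,45]

```text
t: 31.85
eef_pos: [507.5, 68.9, 165.7]
tcp_rot: [-3.141, 0.261, -2.998]
ft_force: [-0.0, -0.6, -0.9]
opening: 0.56
grip_force: 30.0
```

```bash
python3 - <<'E'
from h import *
np.set_printoptions(precision=2,suppress=True)
c,up=ucrown();print("crown",sad(c),"up",up@np.stack([Xs,Ys,Zs],1),tool()[2]["joints"],tool()[2]["ft_force"])
r=cam("wrist");L=sad(cloud(r).reshape(-1,3))
m=(abs(L[:,0]-60)<40)&(abs(abs(L[:,1])-22.5)<9)&(L[:,2]>-26)&(L[:,2]<20)
for a in range(-21,20,8):
    for sg in (-1,1):
        k=L[m&(abs(L[:,2]-a)<4)&(L[:,1]*sg>0)]
        if len(k)>3: print(a,sg,len(k),"x",np.percentile(k[:,0],[5,50,95]),"y",np.percentile(k[:,1],[5,50,95]))
E
```

```text
crown [57.22  0.35 59.46] up [0.01 0.   1.  ] [-0.01  0.47  2.09  0.12  0.33 -1.83] [-0.   -0.56 -0.9 ]
-13 -1 28 x [21.12 53.63 57.86] y [-23.91 -18.76 -15.58]
-13 1 30 x [21.47 53.51 57.76] y [15.58 17.91 23.89]
-5 -1 37 x [20.99 53.48 57.78] y [-25.21 -18.4  -14.66]
-5 1 37 x [21.   53.46 67.13] y [15.11 18.28 23.77]
3 -1 30 x [53.31 54.2  58.08] y [-24.35 -20.05 -17.94]
3 1 98 x [23.94 53.2  96.43] y [13.57 13.68 22.3 ]
11 -1 38 x [53.39 54.42 58.97] y [-25.36 -20.17 -18.05]
11 1 36 x [53.38 54.34 59.02] y [17.63 19.84 25.23]
19 -1 22 x [53.6  54.32 57.37] y [-25.17 -21.15 -18.24]
19 1 21 x [53.55 54.38 57.44] y [17.88 19.81 24.31]
```

Request:
jog_arm:
  motion:
    - [0,0,0,-1,0,3.9,45]
    - [0,0,0,-1,0,3.9,45]
    - [0,0,0,-1,0,3.9,45]
    - [0,0,0,-1,0,3.9,45]
    - [0,0,0,0,0,0,45]

```text
t: 32.52
eef_pos: [515.4, 70.0, 151.2]
tcp_rot: [-3.141, 0.261, -2.998]
ft_force: [0.1, 0.1, -0.4]
opening: 0.558
grip_force: 30.0
```

The legs are in the holes with no contact force. Pushing home.

Request:
jog_arm:
  motion:
    - [0,0,0,-1.3,0,4.8,45]
    - [0,0,0,-1.3,0,4.8,45]
    - [0,0,0,-1.3,0,4.8,45]
    - [0,0,0,-1.3,0,4.8,45]
    - [0,0,0,-0.5,0,1.9,45]
    - [0,0,0,0,0,0,45]

```text
t: 33.28
eef_pos: [526.2, 71.6, 132.5]
tcp_rot: [-3.141, 0.261, -2.998]
ft_force: [-0.7, 0.3, -1.2]
opening: 0.56
grip_force: 30.0
```

```bash
python3 - <<'E'
from h import *
np.set_printoptions(precision=2,suppress=True)
c,up=ucrown();print("crown",sad(c),tool()[2]["joints"],tool()[2]["ft_force"])
E
```

```text
crown [56.97  0.3  21.22] [-0.    0.55  2.06  0.14  0.27 -1.84] [-0.72  0.35 -1.2 ]
```

Still free; pressing the last 3–4 mm until contact.

Request:
jog_arm:
  motion:
    - [0,0,0,-0.4,0,1.5,45]
    - [0,0,0,-0.3,0,1,45]
    - [0,0,0,0,0,0,45]

```text
t: 33.65
eef_pos: [527.5, 71.8, 130.4]
tcp_rot: [-3.141, 0.261, -2.998]
ft_force: [0.4, 1.0, -1.9]
opening: 0.559
grip_force: 30.0
```

Request:
jog_arm:
  motion:
    - [0,0,0,-0.2,0,0.8,45]
    - [0,0,0,-0.2,0,0.8,45]
    - [0,0,0,0,0,0,45]

```text
t: 34.02
eef_pos: [527.8, 71.8, 129.8]
tcp_rot: [-3.141, 0.261, -2.998]
ft_force: [-8.2, -2.4, 16.9]
opening: 0.56
grip_force: 30.0
```

Contact at about 19 N, so it is home. Releasing and retracting.

Request:
jog_arm:
  motion:
    - [0,0,0,0,0,0,75]
    - [0,0,0,0,0,0,75]
    - [0,0,0,0,0,0,75]
    - [0,0,0,0,0,0,75]
    - [0,0,0,3,0,-12,75]
    - [0,0,0,8,0,-30,75]
    - [0,0,0,10,0,-40,75]
    - [0,0,0,10,0,-40,75]
    - [0,0,0,5,0,-20,75]
    - [0,0,0,0,0,0,75]

```text
t: 35.28
eef_pos: [457.2, 61.7, 258.4]
tcp_rot: [-3.14, 0.264, -2.998]
ft_force: [-0.1, -0.4, 0.1]
opening: 0.79
grip_force: 0.0
```

```bash
python3 - <<'E'
from h import *
np.set_printoptions(precision=2,suppress=True)
for n in ["wrist","side"]:
    r=cam(n);L=sad(cloud(r).reshape(-1,3))
    if n=="wrist": cv2.imwrite("pics/wrist9.png",cv2.resize(r["color"][60:330,120:390,::-1],None,fx=2,fy=2))
    u=L[(L[:,2]>16.5)&(L[:,2]<40)&(abs(L[:,0]-57)<25)&(abs(L[:,1])<32)];print(n,len(u),np.percentile(u,[3,50,97],axis=0) if len(u) else "")
    k=L[(abs(L[:,1])<14)&(L[:,2]>8)&(L[:,2]<20)&(L[:,0]>-10)&(L[:,0]<112)]
    print("heel",np.percentile(k[:,0],1));
    for a in (15,35,100):
        q=k[abs(k[:,0]-a)<7];print(a,np.percentile(q[:,2],95),np.mean(q[:,1]))
E
```

```text
wrist 296 [[ 53.43 -16.17  16.86]
 [ 57.57   0.29  21.65]
 [ 62.21  16.78  24.7 ]]
heel 1.497345871321611
15 15.637974552586728 0.1629596770435762
35 15.709210902648017 0.13626226267352484
100 15.558606533347277 0.20729049100567762
side 21 [[ 53.97 -16.41  16.7 ]
 [ 57.25  -6.29  20.05]
 [ 61.05  11.89  23.06]]
heel 0.6377627742702571
15 15.42745342785279 -4.934642414950426
35 14.854110058113065 -4.701769828435708
100 14.84314456492668 -3.4392376856536093
```

View pics/wrist9.png

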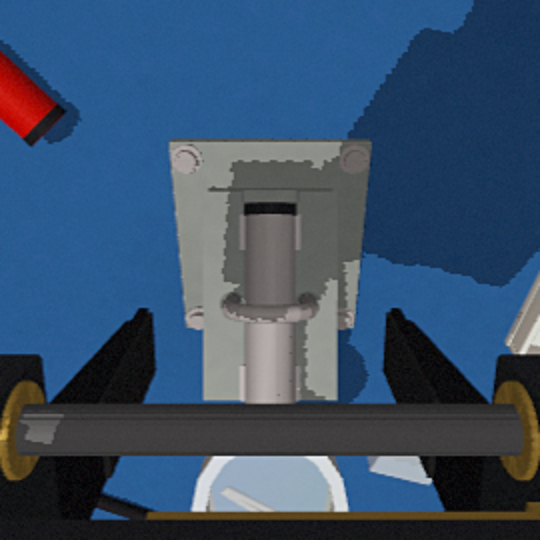

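The U-bolt is over the post at (270,310) with its top at z ≈ 23–24, so it is home. The post is still seated and the gripper is clear. Handing in.

```bash
python3 -c "
from cell import env
print(env.job_done())"
```

```text
the job is handed in; nothing more can be done
None
```

I handed the job in at about 35 s with the tall jar upright in the tray, the post seated in both vees with its heel at the stop, and the larger U-bolt home on it; the hand-in returned no verdict.

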